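Hang a bench caddy by its keyhole on the riser's screw

TASK

Hang the empty metal caddy on the screw in the end panel of the white bench riser: bring the keyhole in its back wall over the screw head until the back wall lies flat on the panel, then slide it down until the screw is fully home at the top of the slot, and let go. Work gently by feel, never forcing it against the panel or the screw, and leave the bottle, the tip box and the tube rack standing where they are.

Things in the scene. Friction and masses are not known exactly. Their poses are not given: they have to be found in the camera images.
- caddy_center (a point): Centre (half-way up) of the loose, empty, open-topped caddy of plain bare metal, rigid, 0.12 to 0.26 kg, upright on the bench: 50 mm deep (x), 56 mm wide (y), 110 mm tall (z, up). Walls 3 mm; sides full height, front (-x) only 62 mm tall; back wall (+x) full height, 4 mm thick, with one keyhole. Take it across its 56 mm width near the rim, astride its middle.
- keyhole (a point): On the caddy, same axes: centre of the keyhole's round entry hole (15 mm in diameter) on the outer face of the back wall, 25 mm behind (+x) and 11 mm above the caddy's centre. From it a slot 8.4 mm wide runs straight up.
- slot_end (a point): On the caddy, same axes: where the screw's axis lies when home at the closed upper end of the slot, on the outer face of the back wall, 18 mm above the entry hole's centre. Inside the wall, rails beside the slot ramp up, so after the first 4 mm of the slide the wall wedges ever tighter under the head.
- screw_nominal (a point): Where the screw's axis should meet the riser's end panel: on its middle line, 160 mm above the bench. x points level into the panel, y level along it, z up: a caddy hung right has these axes. The one fixed screw was driven by eye: it stands up to 6 mm off this point sideways and 5 mm up or down. Dark pan head 12 mm in diameter, 4 mm thick, rim bevelled 1.2 mm, crown 9 mm out; shank 6 mm.
- panel_top (a point): Middle of the top edge of the end panel of the fixed white bench riser, same axes as screw_nominal; panel upright, 220 mm wide, 195 mm tall. The riser's top is bare for 200 mm from this edge; farther back bottles rise 140 mm above it. Press the caddy on panel or screw with well under 30 N.
- screw_head (a joint): How far the screw head is drawn out of the panel (m) on its spring: 0 at rest (underside 5 mm off the panel), about 0.0022 when the caddy is home; it gives outward only, 3.6 N to start and 1.8 N per mm. Sliding home takes a downward push that grows to 5 to 12 N besides the caddy's weight (more if it is also pressed on the panel), then a hard stop. Let go part-way, the caddy sticks there, not locked.
- bottle_center (a point): Centre of a bystander, a glass bottle with blue cap, 80 mm in diameter, 150 mm tall, standing on the bench.
- tipbox_center (a point): Centre of a bystander, an orange pipette-tip box with clear lid, 120 x 82 x 64 mm, on the bench.
- tuberack_center (a point): Centre of a bystander, a yellow tube rack, 210 x 100 x 45 mm, with two short tubes in it (top at 65 mm), on the bench.
Things that resemble listed ones, but are neither listed nor needed, are in the scene too. Several things look just like the part that bears caddy_center: the one meant starts farthest from the robot's base.

How it is judged:
On the way, in this order (a step that is already met when the one before it is completed fails the run):
1. the caddy is lifted off the bench (height (world z) of caddy_center above 0.085 m), for 0.1 s.
2. the screw head has passed through the round hole and the back wall is on the panel, not yet slid home (x of screw_nominal in the frame of caddy_center between 0.0225 and 0.0265 m and y of screw_nominal in the frame of caddy_center between -0.01 and 0.01 m and z of screw_nominal in the frame of caddy_center between 0.001 and 0.025 m and value of joint screw_head below 0.0006 m), for 0.05 s.
At the end, for the whole second after the job is handed in: The caddy hangs released and at rest on the screw: back wall flat on the panel (within 1.8 mm), upright within 0.09 rad, slid down home so that its ramps hold the screw head drawn out by more than 1.7 mm (about 2.2 mm at the slot's end, so within some 2 mm of it) (x of screw_nominal in the frame of caddy_center between 0.0232 and 0.0268 m and y of screw_nominal in the frame of caddy_center between -0.01 and 0.01 m and z of screw_nominal in the frame of caddy_center between 0.022 and 0.036 m and value of joint screw_head above 0.0017 m and angle between caddy_center's own z axis and vertical below 0.09 rad and linear speed of caddy below 0.01 m/s); the robot touches nothing.
It fails at once if the caddy is forced against the riser or its screw (contact force between caddy and riser above 30 N or contact force between caddy and screw above 30 N).
It fails at once if the bottle is knocked over or shifted (angle between bottle_center's own z axis and vertical above 0.4 rad or distance of bottle_center from where it was at the start of the episode above 0.03 m).
It fails at once if the tip box or tube rack is shifted by more than 30 mm (distance of any of tipbox_center, tuberack_center from where it was at the start of the episode above 0.03 m).
It also fails if it takes over 72 s, if anything falls off the work surface, if the arm or the gripper's body presses on something with over 40 N, if the wrist force passes 120 N, or if a joint passes its speed limit or range.

ROBOT

A 6-joint arm with a two-finger parallel gripper is mounted at the origin on the work surface. World frame = base frame: x ahead of the robot, y to its left, z up, the work surface at z = 0. Lengths are in m, angles in rad, forces in N, time in s.
With the tool pointing down it reaches from about 0.25 to 0.8 m from the base axis. Payload 3.9 kg.
Tool frame: the origin (TCP) lies midway between the tips of the shut fingers; the grasp point (between the pads) lies 19 mm behind it (pinch_z is the distance from the TCP to the grasp point, in m); x points along the fingers, z is the direction in which the jaws open and shut, and the axes are right-handed (so a half turn about x gives the same grasp; the last joint's range is limited). The gripper opens to 85 mm and grips with 20 to 120 N. Pads are 22 mm wide; open, the fingers measure 114 mm over their backs; the gripper's body (76 mm by 85 mm) begins 54 mm behind the grasp point. The pads swing forward as they close: fully open they stand 13 mm farther back than shut.
Start: joints at [-1.201, 0.26, -0.138, 1.173, 0, 1.571], TCP at [0.19, -0.49, 0.231] pointing down, gripper open.
Joint ranges: [-2.78, 2.78], [-0.83, 1.72], [-1.28, 1.37], [-1.9, 2.12], [-1.57, 1.48], [-3.14, 3.14]. Speed limits (rad/s): [2.57, 2.57, 3.14, 3.14, 3.14, 3.14].

INTERFACE

Orientations are given as a rotation vector (axis times angle).
In Python, from rig import * gives the robot as it stands. The module is installed in compiled form; this text tells all that it offers.
- The arm moves only by the tool servo_tool, never from a script. Its argument "increments" is a list of rows, each an object of numbers: "claw": the gripper command: -1 is shut, 1 is fully open, values between are in proportion; "dx", "dy", "dz": the shift along the tool's x, y, z in cm; "rx", "ry", "rz": the turn, a rotation vector about the tool's x, y, z in units of 6 degrees (1.0 is 6 degrees). A call has 1 to 12 rows; each row shifts and turns the commanded pose from where the row before left it, along the tool's axes as they then stand; what a row does not reach is not made up. A row lasts 1/12 s, in which the tool goes at most 41.7 mm and 7.16 degrees, less where a joint would pass 70% of its speed; a pose out of reach is approached as far as the arm can. A call with a gripper value outside its range is refused whole. The fingers move at their own pace and stop on an object; the grip force is fixed at half the most. Time passes only in rows, so rows that do not move let the fingers close. It gives the time, the measured TCP pose, the force and the opening at its end, in the units of the state.
- observe(): the state, without advancing time (a new reading comes with each control period).
- get_image(name): name is "scene" or "side" or "wrist"; returns the picture (420x560x3 uint8, blue, green, red); there is no depth.
- camera_info(name): a dict with "mtx" (3x3 intrinsics, pixels), "T" (4x4, takes a point from camera to world coordinates); the wrist camera has in their place "hand_eye" (4x4, takes a point from camera to tool coordinates, whose origin is the TCP and whose axes are the tool frame's). Camera axes: x right, y up, looking along -z (the intrinsics and any distortion apply to the point x, -y, -z); pixel columns grow to the right and rows downward; lengths in m; the calibration is good to about 2 mm. A picture is of the moment at which its call begins: read the wrist's pose just before it. camera_info takes no time and is no camera call.
- close_job(): hands the job in, once; it reports no verdict.
Trained networks look in the newest picture that a camera, given by its name, has taken for a name from the list of things; names that differ only in an ending like _2 or _b are one class to them, and where a whole thing is asked for, a point or a joint stands for the part that bears it (a point fixed in the world has none). Each returns a list of dicts, best first, with "score" (0 to 1); they miss things now and then, are a little off and sometimes report something else, mostly with a low value. They report only what shows in the picture. A call takes as long as a camera call. They do not tell look-alikes from the thing itself.
- search_frame(camera, thing): "rect" ([left, top, width, height] in pixels, round what is visible of it).
The state is a dict: "time": time; "joint_positions": joint angles; "qd": joint speeds; "joint_efforts": joint torques, N m; "eef_pos": TCP position; "eef_rot": TCP orientation; "force": force on the tool from outside, world axes, zero at the start; "wrist_torque": the same for the moment, N m; "finger_gap": opening from 0.0 (shut) to 1.0 (fully open).
Only numpy, scipy, OpenCV 4.12 (cv2) and the standard library are available. Lean on these libraries where they do the work, as an engineer would, in place of code of your own. Each camera call takes 0.05 s, during which the arm holds its last target. There are 200 camera calls.

## Working session

There is one attempt and no reset: what is moved stays moved. The work goes in short steps, Python scripts to look and compute and a tool call to move; the robot and the scene stay as the last step left them, time stands still between calls to the robot, and variables do not carry over. Pictures are saved under pics/ and viewed, about 8 in all and at most 12, crops included, and the job is handed in when it is done.

Besides the shell and the picture viewer there is one more tool, called after "Request:" as name(argument=value, ...), one argument or row to a line, values as JSON. servo_tool: Moves the arm, as the interface text tells. Its arguments: {"type":"object","properties":{"increments":{"type":"array","items":{"type":"object","properties":{"claw":{"type":"number"},"dx":{"type":"number"},"dy":{"type":"number"},"dz":{"type":"number"},"rx":{"type":"number"},"ry":{"type":"number"},"rz":{"type":"number"}}}}},"required":["increments"]}

```bash
mkdir -p pics
cat > h.py <<'E'
from rig import *
import numpy as np, cv2
from scipy.spatial.transform import Rotation as R
def pose():
    s=observe(); T=np.eye(4); T[:3,:3]=R.from_rotvec(s["eef_rot"]).as_matrix(); T[:3,3]=s["eef_pos"]; return T
def camT(n):
    c=camera_info(n); K=np.array(c["mtx"])
    return K,(pose()@np.array(c["hand_eye"]) if n=="wrist" else np.array(c["T"])),c
def ray(n,u,v):
    K,T,c=camT(n); d=np.linalg.inv(K)@[u,v,1]; d=np.array([d[0],-d[1],-d[2]])
    return T[:3,3],T[:3,:3]@d
def onplane(n,u,v,z=0,ax=2):
    o,d=ray(n,u,v); return o+d*(z-o[ax])/d[ax]
def proj(n,p):
    K,T,c=camT(n); q=np.linalg.inv(T)@np.append(p,1); q=K@[q[0],-q[1],-q[2]]; return q[:2]/q[2]
def tri(n1,p1,n2,p2):
    o1,d1=ray(n1,*p1);o2,d2=ray(n2,*p2)
    A=np.c_[d1,-d2]; t=np.linalg.lstsq(A,o2-o1,rcond=None)[0]
    a=o1+d1*t[0];b=o2+d2*t[1]; return (a+b)/2,np.linalg.norm(a-b)
E
python3 - <<'E'
from h import *
print({k:np.round(v,3) for k,v in observe().items()})
ims=[]
for n in ["scene","side","wrist"]:
    im=get_image(n); cv2.imwrite(f"pics/{n}0.png",im); c=camera_info(n); print(n,{k:np.round(v,3).tolist() for k,v in c.items()})
    for t in ["caddy_center","keyhole","screw_nominal","screw_head","panel_top","bottle_center","tipbox_center","tuberack_center"]:
        print(t,[(np.round(r["rect"]).tolist(),round(r["score"],2)) for r in search_frame(n,t)][:5])
E
```

```text
{'time': np.float64(0.0), 'joint_positions': array([-1.201,  0.261, -0.139,  1.173, -0.   ,  1.571]), 'qd': array([-0.001,  0.   , -0.001,  0.001,  0.   , -0.001]), 'joint_efforts': array([ 0.0000e+00, -4.0568e+01,  2.5392e+01,  1.9000e-02, -0.0000e+00,
        0.0000e+00]), 'eef_pos': array([ 0.189, -0.489,  0.23 ]), 'eef_rot': array([ 0.934,  1.363, -0.932]), 'force': array([ 1.298, -0.235, -0.658]), 'wrist_torque': array([-0.012, -0.006,  0.043]), 'finger_gap': np.float64(0.997)}
scene {'mtx': [[534.521, 0.0, 280.224], [0.0, 534.521, 208.415], [0.0, 0.0, 1.0]], 'T': [[0.574, -0.515, 0.637, 1.39], [0.819, 0.364, -0.444, -0.559], [-0.003, 0.776, 0.63, 1.01], [0.0, 0.0, 0.0, 1.0]]}
caddy_center [([328.0, 165.0, 32.0, 39.0], 0.96), ([288.0, 155.0, 27.0, 37.0], 0.9), ([297.0, 179.0, 17.0, 41.0], 0.63), ([306.0, 136.0, 25.0, 38.0], 0.62)]
keyhole [([331.0, 166.0, 22.0, 39.0], 0.87), ([295.0, 180.0, 23.0, 42.0], 0.79), ([306.0, 140.0, 21.0, 36.0], 0.74), ([289.0, 155.0, 26.0, 41.0], 0.66)]
screw_nominal [([0.0, 201.0, 218.0, 204.0], 0.72)]
screw_head [([278.0, 262.0, 92.0, 69.0], 0.49)]

[... 678 characters left out ...]
.56)]
screw_nominal [([318.0, 15.0, 128.0, 186.0], 0.93)]
screw_head []
panel_top [([319.0, 15.0, 127.0, 187.0], 0.89)]
bottle_center [([206.0, 208.0, 33.0, 58.0], 0.56)]
tipbox_center [([270.0, 205.0, 53.0, 47.0], 0.65)]
tuberack_center [([194.0, 155.0, 76.0, 65.0], 0.84)]
wrist {'mtx': [[327.115, 0.0, 279.829], [0.0, 327.115, 209.011], [0.0, 0.0, 1.0]], 'hand_eye': [[0.001, 0.261, -0.965, -0.143], [-0.001, 0.965, 0.261, 0.065], [1.0, 0.001, 0.001, -0.0], [0.0, 0.0, 0.0, 1.0]]}
caddy_center []
keyhole []
screw_nominal [([460.0, 0.0, 30.0, 10.0], 0.77)]
screw_head []
panel_top [([458.0, 0.0, 33.0, 6.0], 0.6)]
bottle_center []
tipbox_center []
tuberack_center [([460.0, 0.0, 29.0, 9.0], 0.21)]
```

View pics/scene0.png

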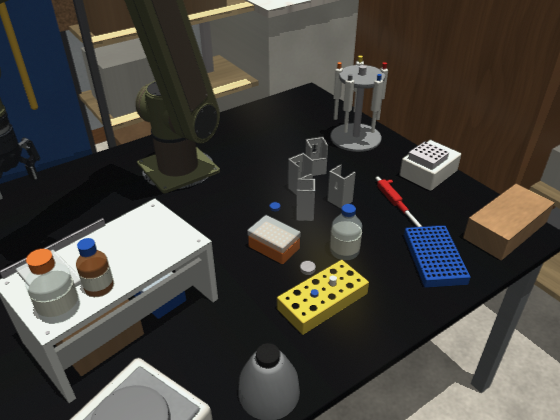

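View pics/side0.png

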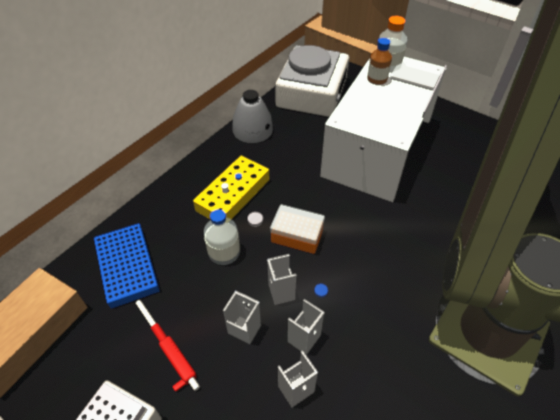

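Scene: the riser is on the left, with its end panel at the right. Four caddies are clustered around (287–355, 140–220). Side: the end panel is at (323–410, 110–195) with the screw near (362,149). The caddies are at A(282,278), B(243,316), C(306,327) and D(298,380).

Run:
```python
from h import *
b=cv2.imread("pics/side0.png");s=cv2.imread("pics/scene0.png")
# rough caddies: center at z .055
for n,l in [("side",dict(A=(282,278),B=(243,316),C=(306,327),D=(298,380))),("scene",dict(A=(306,200),B=(342,186),C=(300,173),D=(317,156)))]:
    for k,p in l.items():
        q=onplane(n,*p,.055); print(n,k,q.round(3),np.hypot(*q[:2]).round(3))
# panel corners, by side (bottom z=0, top z=.195)
for nm,p,z in [("topL",(330,121),.195),("topR",(412,146),.195),("botL",(323,176),0),("botR",(399,195),0)]:
    print(nm,onplane("side",*p,z).round(4))
for nm,p,z in [("top near",(210,242),.195),("bot near",(216,300),0),("far top",(162,205),.195)]:
    print(nm,onplane("scene",*p,z).round(4))
for k,q in dict(bottle=(221,240),tip=(297,232),rack=(232,190)).items(): print(k,onplane("side",*q,.03).round(3))
a=cv2.resize(b[240:410,200:350],None,fx=3.5,fy=3.5,interpolation=cv2.INTER_CUBIC)[:595]
c=cv2.resize(b[100:205,310:425],(275,250),interpolation=cv2.INTER_CUBIC)
d=cv2.resize(s[130:225,280:365],(275,307),interpolation=cv2.INTER_CUBIC)
o=np.zeros((595,800,3),np.uint8);o[:,:a.shape[1]]=a;o[:250,525:]=c;o[255:562,525:]=d
cv2.imwrite("pics/crop1.png",o)
```

```text
side A [0.437 0.193 0.055] 0.478
side B [0.449 0.319 0.055] 0.551
side C [0.325 0.259 0.055] 0.416
side D [0.274 0.36  0.055] 0.453
scene A [0.437 0.196 0.055] 0.479
scene B [0.445 0.325 0.055] 0.551
scene C [0.318 0.262 0.055] 0.413
scene D [0.274 0.364 0.055] 0.455
topL [ 0.5675 -0.1919  0.195 ]
topR [ 0.3528 -0.2326  0.195 ]
botL [ 0.5653 -0.1801  0.    ]
botR [ 0.3523 -0.246   0.    ]
top near [ 0.5737 -0.1828  0.195 ]
bot near [ 0.5725 -0.1843  0.    ]
far top [ 0.3894 -0.2133  0.195 ]
bottle [0.635 0.184 0.03 ]
tip [0.496 0.05  0.03 ]
rack [0.723 0.039 0.03 ]
```

View pics/crop1.png

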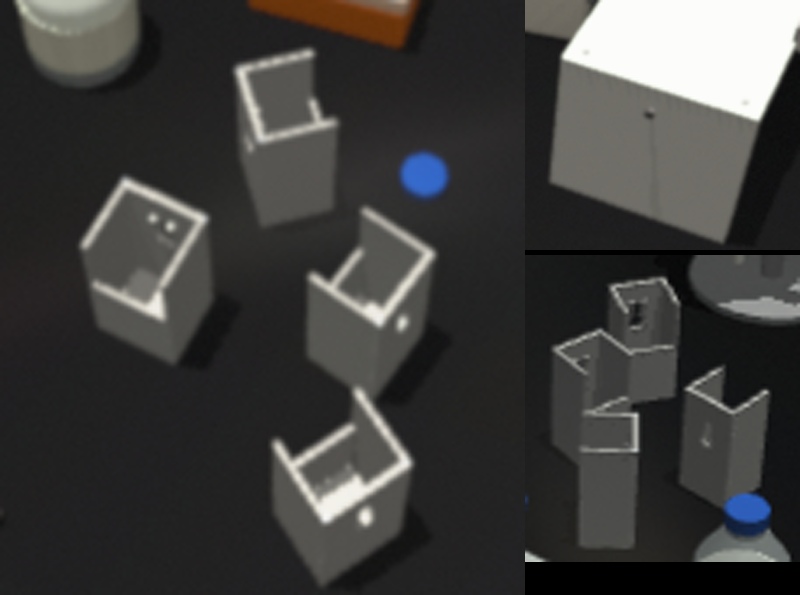

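Caddies with distance from base: A(282,278) 0.478, B(243,316) 0.551, C(306,327) 0.415, D(298,380) 0.454. B is farthest. The crop confirms it, with its back wall and keyhole facing the scene camera.

Run:
```python
from h import *
T=pose(); print(T.round(3))
c=lambda x,y:(200+x/3.5,240+y/3.5)
a=onplane("side",*c(124,183),.11);b=onplane("side",*c(205,218),.11)
print("backL",a,"backR",b,np.linalg.norm(a-b), "l",onplane("side",*c(85,247),.11))
e=(b-a)/np.linalg.norm(b-a); 
# outward x is away from side cam; y=z x x
for s in (1,-1):
    y=s*e; x=np.cross(y,[0,0,1]); print("x",x.round(3),"ang",np.degrees(np.arctan2(x[1],x[0])), "ctr",((a+b)/2-.025*x).round(4))
# screw by side on panel plane rough
L=np.array([.568,-.184]);Rr=np.array([.3525,-.238]);m=(L+Rr)/2
print("panel mid",m,"ang into", np.degrees(np.arctan2(*( (L-Rr)[::-1])))-90)
```

```text
[[-0.     0.932  0.361  0.19 ]
 [-0.     0.361 -0.932 -0.49 ]
 [-1.    -0.     0.     0.231]
 [ 0.     0.     0.     1.   ]]
backL [0.47554892 0.30585095 0.11      ] backR [0.42194787 0.29522886 0.11      ] 0.05464340006819121 l [0.4665391  0.35147021 0.11      ]
x [-0.194  0.981  0.   ] ang 101.2090516858029 ctr [0.4536 0.276  0.11  ]
x [ 0.194 -0.981  0.   ] ang -78.7909483141971 ctr [0.4439 0.3251 0.11  ]
panel mid [ 0.46025 -0.211  ] ang into -75.93248154636251
```

Request:
servo_tool(
  increments=[
    {"dx":-3,"claw":1},
    {"dx":-3,"claw":1},
    {"dx":-3,"claw":1},
    {"dy":1.8,"dz":-2.9,"claw":1},
    {"dy":1.8,"dz":-2.9,"claw":1},
    {"dy":1.8,"dz":-2.9,"claw":1},
    {"dy":1.8,"dz":-2.9,"claw":1},
    {"dy":1.8,"dz":-2.9,"claw":1},
    {"dy":1.8,"dz":-2.9,"claw":1},
    {"dy":1.8,"dz":-2.9,"claw":1},
    {"dy":1.8,"dz":-2.9,"claw":1},
    {"dy":1.8,"dz":-2.9,"claw":1},
  ],
)

```text
$.increments[0]: bad value
```

Request:
servo_tool(
  increments=[
    {"dx":-3,"dy":0,"dz":0,"rx":0,"ry":0,"rz":0,"claw":1},
    {"dx":-3,"dy":0,"dz":0,"rx":0,"ry":0,"rz":0,"claw":1},
    {"dx":-3,"dy":0,"dz":0,"rx":0,"ry":0,"rz":0,"claw":1},
    {"dx":0,"dy":1.8,"dz":-2.9,"rx":0,"ry":0,"rz":0,"claw":1},
    {"dx":0,"dy":1.8,"dz":-2.9,"rx":0,"ry":0,"rz":0,"claw":1},
    {"dx":0,"dy":1.8,"dz":-2.9,"rx":0,"ry":0,"rz":0,"claw":1},
    {"dx":0,"dy":1.8,"dz":-2.9,"rx":0,"ry":0,"rz":0,"claw":1},
    {"dx":0,"dy":1.8,"dz":-2.9,"rx":0,"ry":0,"rz":0,"claw":1},
    {"dx":0,"dy":1.8,"dz":-2.9,"rx":0,"ry":0,"rz":0,"claw":1},
    {"dx":0,"dy":1.8,"dz":-2.9,"rx":0,"ry":0,"rz":0,"claw":1},
    {"dx":0,"dy":1.8,"dz":-2.9,"rx":0,"ry":0,"rz":0,"claw":1},
    {"dx":0,"dy":1.8,"dz":-2.9,"rx":0,"ry":0,"rz":0,"claw":1},
  ],
)

```text
time: 2.35
eef_pos: [0.2462, -0.1861, 0.3214]
eef_rot: [0.933, 1.361, -0.933]
force: [1.3, 0.7, 0.6]
finger_gap: 1.004
```

Request:
servo_tool(
  increments=[
    {"dx":0,"dy":0,"dz":0,"rx":-1.11,"ry":0,"rz":0,"claw":1},
    {"dx":0,"dy":0,"dz":0,"rx":-1.11,"ry":0,"rz":0,"claw":1},
    {"dx":0,"dy":0,"dz":0,"rx":-1.11,"ry":0,"rz":0,"claw":1},
    {"dx":0,"dy":0,"dz":0,"rx":-1.11,"ry":0,"rz":0,"claw":1},
    {"dx":0,"dy":0,"dz":0,"rx":-1.11,"ry":0,"rz":0,"claw":1},
    {"dx":0,"dy":0,"dz":0,"rx":-1.11,"ry":0,"rz":0,"claw":1},
    {"dx":0,"dy":0,"dz":0,"rx":-1.11,"ry":0,"rz":0,"claw":1},
    {"dx":0,"dy":0,"dz":0,"rx":-1.11,"ry":0,"rz":0,"claw":1},
    {"dx":0,"dy":0,"dz":0,"rx":-1.11,"ry":0,"rz":0,"claw":1},
    {"dx":0,"dy":0,"dz":0,"rx":-1.11,"ry":0,"rz":0,"claw":1},
    {"dx":0,"dy":0,"dz":0,"rx":-1.11,"ry":0,"rz":0,"claw":1},
    {"dx":0,"dy":0,"dz":0,"rx":-1.11,"ry":0,"rz":0,"claw":1},
  ],
)

```text
time: 3.35
eef_pos: [0.2464, -0.1876, 0.3214]
eef_rot: [-0.157, 1.565, 0.157]
force: [0.7, 0.1, -0.6]
finger_gap: 1.0
```

Request:
servo_tool(
  increments=[
    {"dx":0,"dy":1.3,"dz":3,"rx":0,"ry":0,"rz":0,"claw":1},
    {"dx":0,"dy":1.3,"dz":3,"rx":0,"ry":0,"rz":0,"claw":1},
    {"dx":0,"dy":1.3,"dz":3,"rx":0,"ry":0,"rz":0,"claw":1},
    {"dx":0,"dy":1.3,"dz":3,"rx":0,"ry":0,"rz":0,"claw":1},
    {"dx":0,"dy":1.3,"dz":3,"rx":0,"ry":0,"rz":0,"claw":1},
    {"dx":0,"dy":1.3,"dz":3,"rx":0,"ry":0,"rz":0,"claw":1},
    {"dx":0,"dy":1.3,"dz":3,"rx":0,"ry":0,"rz":0,"claw":1},
    {"dx":0,"dy":0,"dz":0,"rx":0,"ry":0,"rz":0,"claw":1},
    {"dx":0,"dy":0,"dz":0,"rx":0,"ry":0,"rz":0,"claw":1},
  ],
)

```text
time: 4.1
eef_pos: [0.4359, -0.057, 0.3208]
eef_rot: [-0.154, 1.566, 0.154]
force: [-1.0, -0.8, -0.3]
finger_gap: 1.002
```

Run:
```python
from h import *
T=pose();np.save("Tscrew.npy",T);print(T.round(4),observe()["joint_positions"].round(2))
im=get_image("wrist");cv2.imwrite("pics/w1.png",im)
for t in ["screw_head","screw_nominal"]: print(t,[(r["rect"],r["score"]) for r in search_frame("wrist",t)][:3])
print(proj("wrist",[.46,-.21,.16]), proj("wrist",[.46,-.21,.195]))
```

```text
[[-1.000e-03 -1.953e-01  9.807e-01  4.359e-01]
 [-0.000e+00  9.807e-01  1.953e-01 -5.700e-02]
 [-1.000e+00  2.000e-04 -1.000e-03  3.208e-01]
 [ 0.000e+00  0.000e+00  0.000e+00  1.000e+00]] [-0.13  0.09 -0.12  1.36 -0.    1.24]
screw_head [([276.3, 319.3, 12.8, 6.5], 0.61)]
screw_nominal [([167.5, 263.6, 226.3, 104.9], 0.56)]
[277.84464061 333.25868001] [277.57057923 355.90228974]
```

View pics/w1.png

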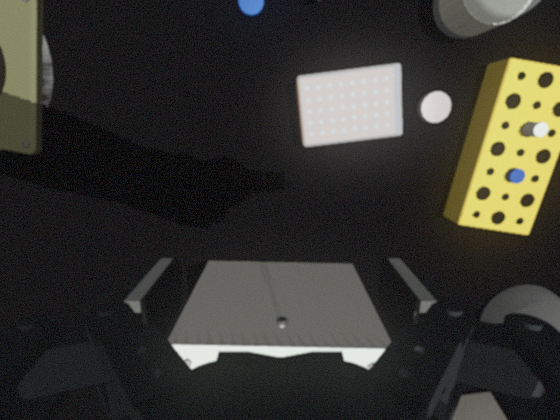

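The wrist picture shows the panel square on: top corners at (172,346) and (389,347), bottom corners at (207,262) and (353,263), and the screw head at (282,322).

Run:
```python
from h import *
from scipy.optimize import least_squares
im=cv2.imread("pics/w1.png");g=cv2.cvtColor(im,cv2.COLOR_BGR2GRAY)
c=np.array([[172,346],[389,347],[207,262],[353,263]],np.float32).reshape(-1,1,2)
s=cv2.cornerSubPix(g,c.copy(),(4,4),(-1,-1),(3,30,.01)).reshape(-1,2);print(s.round(1).tolist())
p=g[312:332,272:294].astype(float); print(p.astype(int)[:, ::1])
def pts(v):
    m=np.array([v[0],v[1],0]);x=np.array([np.cos(v[2]),np.sin(v[2]),0]);y=np.array([-x[1],x[0],0])
    return m,x,y
def f(v):
    m,x,y=pts(v);o=[]
    for (sg,z),q in zip([(-1,.195),(1,.195),(-1,0),(1,0)],s): o+=list(proj("wrist",m+sg*.11*y+[0,0,z+v[3]])-q)
    return o
r=least_squares(f,[.46,-.21,-1.33,0]);print(r.x,np.degrees(r.x[2]),np.round(r.fun,1))
r2=least_squares(lambda v:f([*v,0]),[.46,-.21,-1.33]);print(r2.x,np.degrees(r2.x[2]),np.round(r2.fun,1))
for u,v in [(282.5,322),(282.5,323)]:
  for rr in (r.x,):
    m,x,y=pts(rr);o,d=ray("wrist",u,v)
    m2=m-.008*x;t=((m2-o)@x)/(d@x);h=o+d*t;print("head",h.round(4),"y off",((h-m)@y).round(4))
```

```text
[[170.8000030517578, 344.5], [385.3999938964844, 348.8999938964844], [207.89999389648438, 259.8999938964844], [351.6000061035156, 262.79998779296875]]
[[103 103 106 100  97  94  97  95 102 101 102 106 101 101 103 103 100 103
  101 107 105 105]
 [105 103 107  98  99  98  98  97 100 100 106 102 103 105 103 103 102  99
  104 101 105 101]
 [101 105 104  99  97  98  95 100  99  99 103 105  98 101 108 103 104 104
  103 107 101 104]
 [100 106 105  97  99  96  97  93  95  97 101 101 105 100 103 106 101 102
  102 103 101 104]
 [106 106 105 100  99  95  84  89  80  85  83  81  90  94  99 107 103 104
  106 103 100 104]
 [ 98  98 104 105  95  90  79  69  57  53  59  62  66  78  92  98 100 102
  105 104  98 105]
 [104 103 106 101  92  81  62  50  46  41  35  40  42  58  77  91  99 105
  104 102 108 102]
 [100 105 104 103  89  66  56  50  50  41  43  45  49  55  71  85  99  99
  100 102 106 104]
 [101 101 103  98  88  69  59  60  60  50  58  65  69  63  73  88  93  97
  101 105  99 103]
 [105 104 101 101  83  78  77  79  79  83  91  86  87  88  85  89  96 103
  101 102 104 107]
 [102 105 106 101  
[... 509 characters left out ...]
07 106 107
  104 106 108 105]
 [103 104 108 101 103 104 103 108 123 134 134 124 110 103 103 103 104 103
  103 105 105 101]
 [106 103  97 106  99 102 105 103 105 105 107 104 104 102 103 101 103 101
  102 109 103 102]
 [101 106 105 105 104 103 106 106 106 105 105 101 103 105 102 101 102 102
  107 104 105 105]
 [104 101 103 103 103 106 107 102 106 100 100 102 108 105 102 106 109 100
  105 102 103 101]]
[ 0.46057507 -0.20797079 -1.40052087 -0.01312125] -80.24393519033796 [-1.7 -1.5  2.4 -1.4  1.8  2.3 -2.9  2.3]
[ 0.45906129 -0.19978076 -1.40075961] -80.25761402421801 [-6.9  0.   7.5  0.3 -0.3  0.8 -0.8  0.9]
head [ 0.463  -0.1994  0.1541] y off 0.0039
head [ 0.463  -0.1994  0.1559] y off 0.0039
```

```bash
cat > panel.py <<'E'
from h import *
from scipy.optimize import least_squares
def edge(g,fixed,lo,hi,vert):
    P=[]
    for k in fixed:
        l=(g[lo(k):hi(k),k] if vert else g[k,lo(k):hi(k)]).astype(float); d=np.abs(np.diff(l)); i=d.argmax()
        w=d[max(i-1,0):i+2]; q=lo(k)+max(i-1,0)+(w*np.arange(len(w))).sum()/w.sum()+.5
        P.append((k,q) if vert else (q,k))
    P=np.array(P,np.float32)
    l=cv2.fitLine(P,cv2.DIST_HUBER,0,.01,.01).ravel(); r=(P-l[2:])@[-l[1],l[0]]; print("rms",np.median(abs(r)).round(2))
    return l
def inter(a,b):
    t=np.linalg.solve(np.c_[a[:2],-b[:2]],b[2:]-a[2:]);return a[2:]+a[:2]*t[0]
def axes(v):
    x=np.array([np.cos(v[2]),np.sin(v[2]),0]);return np.array([v[0],v[1],0]),x,np.array([-x[1],x[0],0])
E
python3 - <<'E'
from panel import *
g=cv2.GaussianBlur(cv2.cvtColor(cv2.imread("pics/w1.png"),cv2.COLOR_BGR2GRAY),(3,3),0)
t=edge(g,range(180,380,3),lambda k:339,lambda k:352,1)
b=edge(g,range(215,345,3),lambda k:255,lambda k:270,1)
xl=lambda k:int(207-(k-262)*35/84); xr=lambda k:int(353+(k-262)*36/84)
l=edge(g,range(270,338,2),lambda k:xl(k)-7,lambda k:xl(k)+8,0)
r=edge(g,range(270,338,2),lambda k:xr(k)-7,lambda k:xr(k)+8,0)
s=[inter(t,l),inter(t,r),inter(b,l),inter(b,r)];print(np.round(s,1).tolist())
def f(v):
    m,x,y=axes(v);o=[]
    for (sg,z),q in zip([(-1,.195),(1,.195),(-1,0),(1,0)],s): o+=list(proj("wrist",m+sg*.11*y+[0,0,z+v[3]])-q)
    return o
for z in (0,1):
    R_=least_squares(lambda v:f([*v[:3],v[3]*z]),[.46,-.21,-1.33,0]);v=R_.x;print(v.round(4),np.degrees(v[2]).round(2),np.round(R_.fun,1))
    m,x,y=axes(v)
    for uv in [(281.8,321.5),(282,320)]:
        o,d=ray("wrist",*uv);t_=((m-.006*x-o)@x)/(d@x);h=o+d*t_;print("head",h.round(4),"yoff",((h-m)@y).round(4))
np.save("panel.npy",v)
E
```

```text
rms 0.16
rms 0.17
rms 0.11
rms 0.02
[[165.1999969482422, 343.3999938964844], [394.5, 348.1000061035156], [207.8000030517578, 259.8999938964844], [352.0, 262.8999938964844]]
[ 0.46   -0.1982 -1.4003  0.    ] -80.23 [-0.  -0.  -0.2 -0.1  0.6  0.  -0.3  0. ]
head [ 0.4608 -0.192   0.1646] yoff 0.0018
head [ 0.461  -0.192   0.1619] yoff 0.002
[ 4.6000e-01 -1.9800e-01 -1.4003e+00  5.0000e-04] -80.23 [-0.2  0.   0.   0.   0.5 -0.  -0.2 -0. ]
head [ 0.4607 -0.1917  0.165 ] yoff 0.0018
head [ 0.4609 -0.1917  0.1624] yoff 0.002
```

Request:
servo_tool(
  increments=[
    {"dx":0,"dy":3.1,"dz":0.7,"rx":0,"ry":0,"rz":0,"claw":1},
    {"dx":0,"dy":3.1,"dz":0.7,"rx":0,"ry":0,"rz":0,"claw":1},
    {"dx":0,"dy":3.1,"dz":0.7,"rx":0,"ry":0,"rz":0,"claw":1},
    {"dx":0,"dy":3.1,"dz":0.7,"rx":0,"ry":0,"rz":0,"claw":1},
    {"dx":0,"dy":3.1,"dz":0.7,"rx":0,"ry":0,"rz":0,"claw":1},
    {"dx":0,"dy":3.1,"dz":0.7,"rx":0,"ry":0,"rz":0,"claw":1},
    {"dx":0,"dy":3.1,"dz":0.7,"rx":0,"ry":0,"rz":0,"claw":1},
    {"dx":0,"dy":3.1,"dz":0.7,"rx":0,"ry":0,"rz":0,"claw":1},
    {"dx":0,"dy":3.1,"dz":0.7,"rx":0,"ry":0,"rz":0,"claw":1},
    {"dx":0,"dy":3.1,"dz":0.7,"rx":0,"ry":0,"rz":0,"claw":1},
    {"dx":0,"dy":3.1,"dz":0.7,"rx":0,"ry":0,"rz":0,"claw":1},
    {"dx":0,"dy":3.1,"dz":0.7,"rx":0,"ry":0,"rz":0,"claw":1},
  ],
)

```text
time: 5.25
eef_pos: [0.4455, 0.3234, 0.3219]
eef_rot: [-0.151, 1.565, 0.151]
force: [-0.3, -0.9, 0.4]
finger_gap: 1.0
```

Request:
servo_tool(
  increments=[
    {"dx":2,"dy":0,"dz":0,"rx":0,"ry":0,"rz":0,"claw":1},
    {"dx":2,"dy":0,"dz":0,"rx":0,"ry":0,"rz":0,"claw":1},
    {"dx":2,"dy":0,"dz":0,"rx":0,"ry":0,"rz":0,"claw":1},
    {"dx":0,"dy":0,"dz":0,"rx":0,"ry":0,"rz":0,"claw":1},
    {"dx":0,"dy":0,"dz":0,"rx":0,"ry":0,"rz":0,"claw":1},
  ],
)

```text
time: 5.67
eef_pos: [0.4451, 0.3218, 0.261]
eef_rot: [-0.152, 1.568, 0.15]
force: [0.9, -0.4, 0.4]
finger_gap: 0.999
```

Run:
```python
from h import *
T=pose();print(T.round(4),observe()["joint_positions"].round(2))
im=get_image("wrist");cv2.imwrite("pics/w2.png",im)
for t in ["caddy_center","keyhole"]: print(t,[(r["rect"],r["score"]) for r in search_frame("wrist",t)][:4])
x=np.array([.19,-.98,0]);y=np.array([.98,.19,0]);c=np.array([.444,.325,.11])
for a,b in [(1,1),(1,-1),(-1,-1),(-1,1)]: print(proj("wrist",c+a*.025*x+b*.028*y).round(1))
cv2.imwrite("pics/w2c.png",cv2.resize(im[120:400,150:430],None,fx=2.1,fy=2.1,interpolation=cv2.INTER_CUBIC))
```

```text
[[-0.0019 -0.1912  0.9815  0.4451]
 [-0.0015  0.9815  0.1912  0.3218]
 [-1.     -0.0011 -0.0021  0.261 ]
 [ 0.      0.      0.      1.    ]] [ 0.63  0.29 -0.01  1.27 -0.    2.  ]
caddy_center [([117.4, 185.0, 83.4, 80.1], 0.95), ([58.6, 75.1, 119.0, 87.5], 0.77), ([211.1, 241.2, 73.2, 99.7], 0.67), ([247.0, 155.1, 65.9, 66.7], 0.58)]
keyhole [([117.1, 182.4, 80.7, 82.3], 0.91), ([57.4, 77.5, 115.1, 84.8], 0.76), ([249.4, 158.2, 64.9, 65.1], 0.65), ([210.1, 238.2, 71.6, 104.4], 0.65)]
[308.2 218.4]
[248.9 218.4]
[247.6 165.4]
[309.4 165.4]
```

View pics/w2c.png

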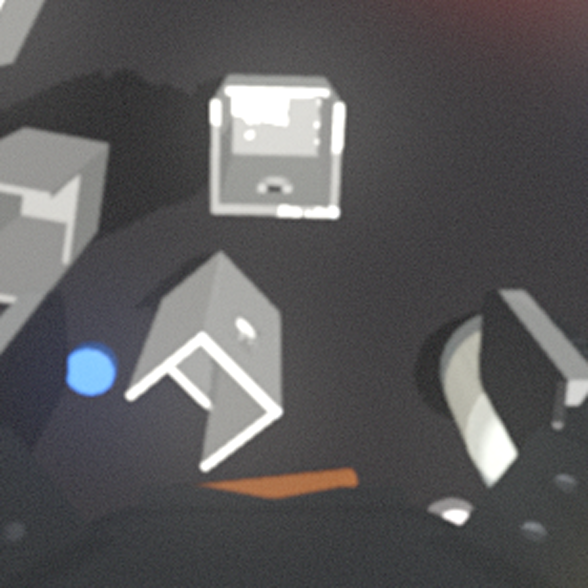

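The target caddy sits at (247–314, 155–224) in the wrist image with its rim square to the tool, its back edge at the bottom and the keyhole visible inside at (281,209).

Run:
```python
from panel import *
g=cv2.GaussianBlur(cv2.cvtColor(cv2.imread("pics/w2.png"),cv2.COLOR_BGR2GRAY),(3,3),0)
b=edge(g,range(255,308,2),lambda k:218,lambda k:230,1)
l=edge(g,range(185,219,2),lambda k:244,lambda k:256,0)
r=edge(g,range(185,219,2),lambda k:306,lambda k:319,0)
p,q=inter(b,l),inter(b,r);print(p,q)
P=onplane("wrist",*p,.11);Q=onplane("wrist",*q,.11);w=np.linalg.norm(Q-P)
y=(Q-P)/w;x=np.cross(y,[0,0,1]);c=(P+Q)/2-.025*x
print("w",w,"yaw x",np.degrees(np.arctan2(x[1],x[0])),"c",c)
T=pose();d=np.array([c[0],c[1],0])-T[:3,3];print("tool delta cm (dy,dz)",(T[:3,:3].T@d*100).round(2))
```

```text
rms 0.14
rms 0.03
rms 0.26
[249.54964 221.12387] [310.016   224.11617]
w 0.057335419767020515 yaw x -81.98649673584214 c [0.44726051 0.32134895 0.11      ]
tool delta cm (dy,dz) [26.31 -0.23 -0.04]
```

Run:
```python
from panel import *
for i in range(3): print(pose()[:3,3].round(4),observe()["time"])
im=get_image("wrist");
for i in range(2): print(pose()[:3,3].round(4),observe()["time"])
g=cv2.cvtColor(im,cv2.COLOR_BGR2GRAY)
for k in (256,265,275,285,295,304): print(k,g[212:230,k])
for k in (180,190,200,210): print(k,g[k,244:258],g[k,302:320])
```

```text
[0.4466 0.3232 0.2631] 5.8167
[0.4466 0.3232 0.2631] 5.8167
[0.4466 0.3232 0.2631] 5.8167
[0.4467 0.3234 0.2631] 5.8667
[0.4467 0.3234 0.2631] 5.8667
256 [154 153 152 155 153 168 195 212 217 210 184 125  77  72  74  76  74  78]
265 [151 153 156 152 152 166 194 210 217 211 187 134  90  66  81  81  81  75]
275 [143 153 153 154 153 161 186 206 214 210 192 146  96  73  73  77  77  72]
285 [195 166 153 154 156 184 245 255 255 255 255 255 184  90  71  76  77  83]
295 [154 159 152 154 153 155 164 194 229 255 255 255 214 105  73  73  76  74]
304 [179 181 182 183 187 192 240 255 255 255 255 255 236 127  72  67  77  73]
180 [ 68  67  73 121 196 247 255 255 220 182 168 167 155 159] [150 151 164 238 255 255 255 255 230 135  82  80  73  78  80  81  72  79]
190 [ 67  72  69 130 187 212 215 198 169 147 140 140 142 157] [153 150 185 255 255 255 255 255 190  94  77  73  78  84  78  82  79  78]
200 [ 65  64  74 138 193 216 213 191 159 141 144 142 149 154] [150 152 162 194 211 210 183 135  90  80  76  78  76  76  76  78  76  76]
210 [ 72  72  82 139 193 214 212 190 157 145 149 153 154 157] [151 157 174 202 212 204 165 110  75  75  78  78  71  74  76  72  74  74]
```

Request:
servo_tool(
  increments=[
    {"dx":1.5,"dy":-0.2,"dz":0,"rx":0.2,"ry":0,"rz":0,"claw":1},
    {"dx":2,"dy":0,"dz":0,"rx":0,"ry":0,"rz":0,"claw":1},
    {"dx":2,"dy":0,"dz":0,"rx":0,"ry":0,"rz":0,"claw":1},
    {"dx":2,"dy":0,"dz":0,"rx":0,"ry":0,"rz":0,"claw":1},
    {"dx":2,"dy":0,"dz":0,"rx":0,"ry":0,"rz":0,"claw":1},
    {"dx":2,"dy":0,"dz":0,"rx":0,"ry":0,"rz":0,"claw":1},
    {"dx":2,"dy":0,"dz":0,"rx":0,"ry":0,"rz":0,"claw":1},
    {"dx":1,"dy":0,"dz":0,"rx":0,"ry":0,"rz":0,"claw":1},
    {"dx":0.5,"dy":0,"dz":0,"rx":0,"ry":0,"rz":0,"claw":1},
    {"dx":0,"dy":0,"dz":0,"rx":0,"ry":0,"rz":0,"claw":1},
    {"dx":0,"dy":0,"dz":0,"rx":0,"ry":0,"rz":0,"claw":1},
  ],
)

```text
time: 6.78
eef_pos: [0.4469, 0.3219, 0.1123]
eef_rot: [-0.135, 1.565, 0.136]
force: [0.1, 0.8, 0.2]
finger_gap: 0.997
```

Run:
```python
from panel import *
T=pose();print(T.round(4))
im=get_image("wrist");cv2.imwrite("pics/w3.png",im)
```

```text
[[ 1.300e-03 -1.720e-01  9.851e-01  4.469e-01]
 [ 1.000e-03  9.851e-01  1.720e-01  3.219e-01]
 [-1.000e+00  7.000e-04  1.400e-03  1.123e-01]
 [ 0.000e+00  0.000e+00  0.000e+00  1.000e+00]]
```

View pics/w3.png

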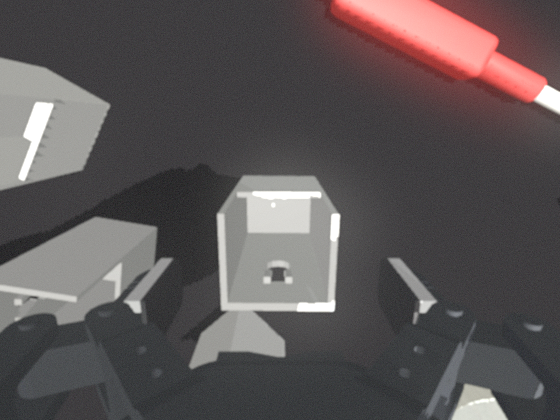

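The jaws are astride the caddy: rim at x 219–338, pads at 172 and 390. The back rim edge is near row 308 and the keyhole at (278,270).

Run:
```python
from panel import *
g=cv2.GaussianBlur(cv2.imread("pics/w3.png",0),(3,3),0)
b=edge(g,range(225,333,2),lambda k:304,lambda k:316,1)
l=edge(g,range(240,300,2),lambda k:212,lambda k:226,0)
r=edge(g,range(240,300,2),lambda k:331,lambda k:346,0)
p,q=inter(b,l),inter(b,r);print(p,q)
P=onplane("wrist",*p,.11);Q=onplane("wrist",*q,.11);w=np.linalg.norm(Q-P)
y=(Q-P)/w;x=np.cross(y,[0,0,1]);c=(P+Q)/2-.025*x
T=pose();print("w",w,"yaw x",np.degrees(np.arctan2(x[1],x[0])),"c",c,"tool yaw",np.degrees(np.arctan2(T[1,2],T[0,2]))-90)
c[2]=T[2,3];print("tool delta cm (dy,dz)",(T[:3,:3].T@(c-T[:3,3])*100).round(2), "tcp px",proj("wrist",T[:3,3]))
```

```text
rms 0.18
rms 0.13
rms 0.17
[220.52219 309.6307 ] [333.5746  311.71063]
w 0.05674671732322787 yaw x -81.36640101363041 c [0.44525413 0.3205482  0.11      ] tool yaw -80.09788297141958
tool delta cm (dy,dz) [-0.   -0.11 -0.21] tcp px [282.45701642 264.91051949]
```

Request:
servo_tool(
  increments=[
    {"dx":0.5,"dy":-0.1,"dz":-0.2,"rx":0.15,"ry":0,"rz":0,"claw":1},
    {"dx":1.2,"dy":0,"dz":0,"rx":0,"ry":0,"rz":0,"claw":1},
    {"dx":1.2,"dy":0,"dz":0,"rx":0,"ry":0,"rz":0,"claw":1},
    {"dx":1.1,"dy":0,"dz":0,"rx":0,"ry":0,"rz":0,"claw":1},
    {"dx":0,"dy":0,"dz":0,"rx":0,"ry":0,"rz":0,"claw":1},
    {"dx":0,"dy":0,"dz":0,"rx":0,"ry":0,"rz":0,"claw":-1},
    {"dx":0,"dy":0,"dz":0,"rx":0,"ry":0,"rz":0,"claw":-1},
    {"dx":0,"dy":0,"dz":0,"rx":0,"ry":0,"rz":0,"claw":-1},
    {"dx":0,"dy":0,"dz":0,"rx":0,"ry":0,"rz":0,"claw":-1},
    {"dx":0,"dy":0,"dz":0,"rx":0,"ry":0,"rz":0,"claw":-1},
    {"dx":0,"dy":0,"dz":0,"rx":0,"ry":0,"rz":0,"claw":-1},
    {"dx":0,"dy":0,"dz":0,"rx":0,"ry":0,"rz":0,"claw":-1},
  ],
)

```text
time: 7.83
eef_pos: [0.4455, 0.3209, 0.0726]
eef_rot: [-0.122, 1.565, 0.125]
force: [0.2, 0.1, 6.1]
finger_gap: 0.648
```

Request:
servo_tool(
  increments=[
    {"dx":0,"dy":0,"dz":0,"rx":0,"ry":0,"rz":0,"claw":-1},
    {"dx":0,"dy":0,"dz":0,"rx":0,"ry":0,"rz":0,"claw":-1},
    {"dx":0,"dy":0,"dz":0,"rx":0,"ry":0,"rz":0,"claw":-1},
  ],
)

```text
time: 8.08
eef_pos: [0.4455, 0.3209, 0.0726]
eef_rot: [-0.122, 1.565, 0.125]
force: [0.5, -0.3, 6.1]
finger_gap: 0.645
```

Request:
servo_tool(
  increments=[
    {"dx":-0.3,"dy":0,"dz":0,"rx":0,"ry":0,"rz":0,"claw":-1},
    {"dx":-0.7,"dy":0,"dz":0,"rx":0,"ry":0,"rz":0,"claw":-1},
    {"dx":-1.5,"dy":0,"dz":0,"rx":0,"ry":0,"rz":0,"claw":-1},
    {"dx":-2,"dy":0,"dz":0,"rx":0,"ry":0,"rz":0,"claw":-1},
    {"dx":-2,"dy":0,"dz":0,"rx":0,"ry":0,"rz":0,"claw":-1},
    {"dx":-2,"dy":0,"dz":0,"rx":0,"ry":0,"rz":0,"claw":-1},
    {"dx":-2,"dy":0,"dz":0,"rx":0,"ry":0,"rz":0,"claw":-1},
    {"dx":-2,"dy":0,"dz":0,"rx":0,"ry":0,"rz":0,"claw":-1},
    {"dx":-2,"dy":0,"dz":0,"rx":0,"ry":0,"rz":0,"claw":-1},
    {"dx":-1.5,"dy":0,"dz":0,"rx":0,"ry":0,"rz":0,"claw":-1},
    {"dx":-0.5,"dy":0,"dz":0,"rx":0,"ry":0,"rz":0,"claw":-1},
    {"dx":0,"dy":0,"dz":0,"rx":0,"ry":0,"rz":0,"claw":-1},
  ],
)

```text
time: 9.08
eef_pos: [0.4448, 0.3204, 0.2376]
eef_rot: [-0.123, 1.565, 0.124]
force: [-0.3, 0.6, -1.7]
finger_gap: 0.647
```

Request:
servo_tool(
  increments=[
    {"dx":0,"dy":0,"dz":0,"rx":0,"ry":0,"rz":0,"claw":-1},
    {"dx":0,"dy":0,"dz":0,"rx":0,"ry":0,"rz":0,"claw":-1},
    {"dx":0,"dy":0,"dz":0,"rx":0,"ry":0,"rz":0,"claw":-1},
    {"dx":0,"dy":0,"dz":0,"rx":0,"ry":0,"rz":0,"claw":-1},
  ],
)

```text
time: 9.42
eef_pos: [0.4438, 0.3197, 0.2351]
eef_rot: [-0.124, 1.569, 0.123]
force: [0.6, -0.8, -1.2]
finger_gap: 0.646
```

Run:
```python
from panel import *
T=pose();print(T.round(4),observe()["force"].round(2))
im=get_image("wrist");cv2.imwrite("pics/w4.png",im)
print(pose()[:3,3].round(4))
cv2.imwrite("pics/w4c.png",cv2.resize(im[140:380,140:420],None,fx=2.5,fy=2.5,interpolation=cv2.INTER_CUBIC))
```

```text
[[-0.0019 -0.1565  0.9877  0.4438]
 [-0.0013  0.9877  0.1565  0.3197]
 [-1.     -0.001  -0.0021  0.2351]
 [ 0.      0.      0.      1.    ]] [ 0.63 -0.78 -1.21]
[0.4439 0.3197 0.2353]
```

View pics/w4c.png

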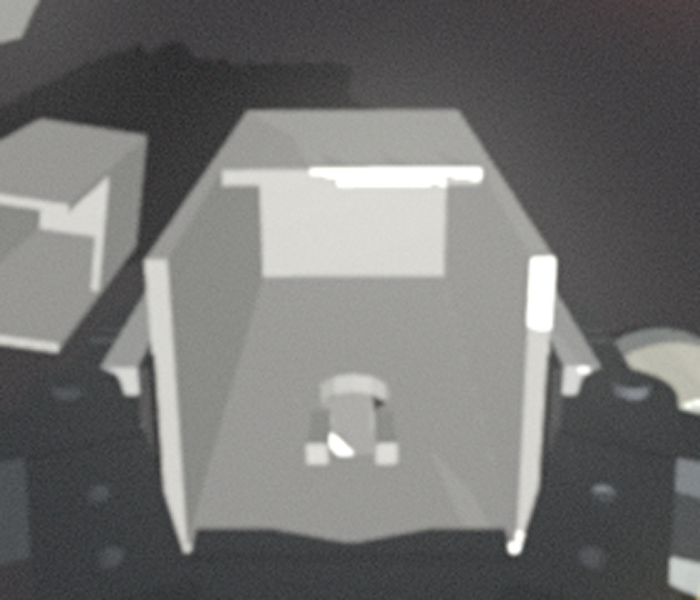

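The caddy is in the jaws and lifted. The keyhole shows inside the back wall: the entry hole's lower rim is at crop (352,380), i.e. image (281,292), and the rail ends are at (317,455) and (386,455).

```bash
cat >> h.py <<'E'
def ptool(p): # project tool-frame point in wrist cam
    c=camera_info("wrist");K=np.array(c["mtx"]);q=np.linalg.inv(np.array(c["hand_eye"]))@np.append(p,1);q=K@[q[0],-q[1],-q[2]];return q[:2]/q[2]
def cad2tool(p,h=.0176,oy=0,oz=0): return np.array([h-p[2],oy-p[0],oz+p[1]])
E
python3 - <<'E'
from h import *
c=lambda p:((ptool(cad2tool(np.array(p)/1000))-140)*2.5).round(0)
for n,p in dict(holebot_in=(21,0,3.5),holebot_out=(25,0,3.5),holeL=(21,-7.5,11),holeR=(21,7.5,11),frontTopOutL=(-25,-28,7),frontTopOutR=(-25,28,7),frontTopIn=(-22,0,7),sideFrontTopL=(-25,-28,55),sideFrontTopR=(-25,28,55),backfloorL=(21,-25,-52),frontfloorL=(-22,-25,-52),frontfloorR=(-22,25,-52),frontbotL=(-25,-28,-55),frontbotR=(-25,28,-55),slotendin=(21,0,29),sideBackTopR=(25,28,55)).items(): print(n,c(p))
E
```

```text
holebot_in [356. 375.]
holebot_out [356. 392.]
holeL [319. 393.]
holeR [393. 393.]
frontTopOutL [212. 170.]
frontTopOutR [500. 170.]
frontTopIn [356. 185.]
sideFrontTopL [154. 260.]
sideFrontTopR [562. 260.]
backfloorL [265. 275.]
frontfloorL [260. 124.]
frontfloorR [449. 124.]
frontbotL [250. 111.]
frontbotR [459. 110.]
slotendin [356. 445.]
sideBackTopR [540. 566.]
```

Request:
servo_tool(
  increments=[
    {"dx":0,"dy":-1.5,"dz":-0.2,"rx":0,"ry":0,"rz":0,"claw":-1},
    {"dx":0,"dy":-3,"dz":-0.4,"rx":0,"ry":0,"rz":0,"claw":-1},
    {"dx":0,"dy":-3.5,"dz":-0.5,"rx":0,"ry":0,"rz":0,"claw":-1},
    {"dx":0,"dy":-3.5,"dz":-0.5,"rx":0,"ry":0,"rz":0,"claw":-1},
    {"dx":0,"dy":-3.5,"dz":-0.5,"rx":0,"ry":0,"rz":0,"claw":-1},
    {"dx":0,"dy":-3.5,"dz":-0.5,"rx":0,"ry":0,"rz":0,"claw":-1},
    {"dx":0,"dy":-3.5,"dz":-0.5,"rx":0,"ry":0,"rz":0,"claw":-1},
    {"dx":0,"dy":-3.5,"dz":-0.5,"rx":0,"ry":0,"rz":0,"claw":-1},
    {"dx":0,"dy":-3.5,"dz":-0.5,"rx":0,"ry":0,"rz":0,"claw":-1},
    {"dx":0,"dy":-3.5,"dz":-0.5,"rx":0,"ry":0,"rz":0,"claw":-1},
    {"dx":0,"dy":-3.5,"dz":-0.5,"rx":0,"ry":0,"rz":0,"claw":-1},
    {"dx":0,"dy":-3,"dz":-0.4,"rx":0,"ry":0,"rz":0,"claw":-1},
  ],
)

```text
time: 10.47
eef_pos: [0.45, -0.0764, 0.2363]
eef_rot: [-0.123, 1.568, 0.122]
force: [-0.1, -0.2, -2.0]
finger_gap: 0.648
```

Request:
servo_tool(
  increments=[
    {"dx":1,"dy":-2,"dz":-0.3,"rx":-0.13,"ry":0,"rz":0,"claw":-1},
    {"dx":2,"dy":-1,"dz":-0.2,"rx":0,"ry":0,"rz":0,"claw":-1},
    {"dx":2,"dy":0,"dz":0,"rx":0,"ry":0,"rz":0,"claw":-1},
    {"dx":1,"dy":0,"dz":0,"rx":0,"ry":0,"rz":0,"claw":-1},
    {"dx":0,"dy":0,"dz":0,"rx":0,"ry":0,"rz":0,"claw":-1},
    {"dx":0,"dy":0,"dz":0,"rx":0,"ry":0,"rz":0,"claw":-1},
    {"dx":0,"dy":0,"dz":0,"rx":0,"ry":0,"rz":0,"claw":-1},
    {"dx":0,"dy":0,"dz":0,"rx":0,"ry":0,"rz":0,"claw":-1},
  ],
)

```text
time: 11.13
eef_pos: [0.4517, -0.1043, 0.1774]
eef_rot: [-0.135, 1.565, 0.134]
force: [-0.1, -0.4, -1.9]
finger_gap: 0.648
```

Run:
```python
from panel import *
T=pose();print(T.round(4),observe()["force"].round(2))
im=get_image("side");cv2.imwrite("pics/s1.png",im)
v=np.load("panel.npy");m,x,y=axes(v)
for n,p in dict(tl=m+.11*y+[0,0,.195],tr=m-.11*y+[0,0,.195],bl=m+.11*y,br=m-.11*y,head=m+.0019*y-.007*x+[0,0,.1645]).items(): print(n,proj("side",p).round(1))
a=cv2.resize(im[60:210,290:450],None,fx=4,fy=4,interpolation=cv2.INTER_CUBIC)
cv2.imwrite("pics/s1c.png",a[:600])
```

```text
[[ 2.000e-03 -1.703e-01  9.854e-01  4.517e-01]
 [-6.000e-04  9.854e-01  1.703e-01 -1.043e-01]
 [-1.000e+00 -9.000e-04  1.900e-03  1.774e-01]
 [ 0.000e+00  0.000e+00  0.000e+00  1.000e+00]] [-0.06 -0.42 -1.93]
tl [327.1 123.4]
tr [409.6 149.8]
bl [322.  175.7]
br [394.4 201.5]
head [363.8 146.7]
```

View pics/s1c.png

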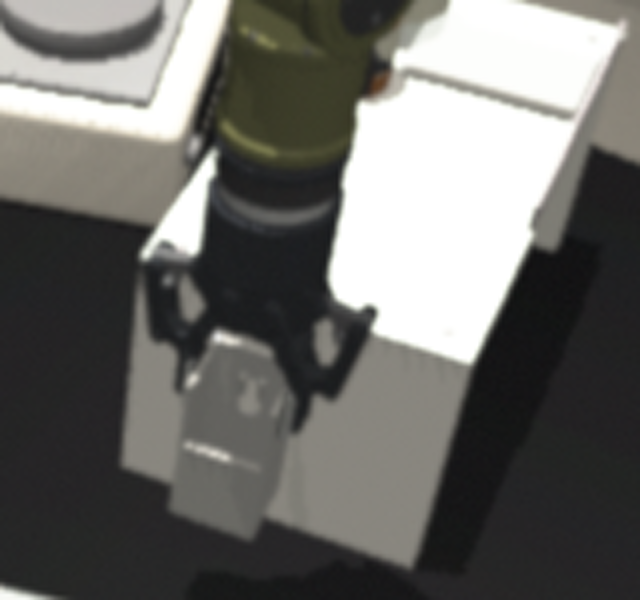

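Side crop: the panel corners are at (143,258), (470,362), (122,467) and (412,568). The held caddy is in front of the panel with its front bottom edge at (168,512)–(254,541).

Run:
```python
from panel import *
T=pose()
for n,p in dict(fbL=(-25,-28,-55),fbR=(-25,28,-55),ftL=(-25,-28,7),ftR=(-25,28,7),sbL=(25,-28,55)).items():
    t=T@np.append(cad2tool(np.array(p)/1000,oz=-.0008),1);print(n,proj("side",t[:3]).round(1),"crop",((proj("side",t[:3])-[290,60])*4).round(0))
g=cv2.imread("pics/side0.png",0);print(g[140:156,354:372])
```

```text
fbL [353.6 194.2] crop [255. 537.]
fbR [333.  186.8] crop [172. 507.]
ftL [356.8 177.2] crop [267. 469.]
ftR [335.3 169.6] crop [181. 438.]
sbL [366.8 149.7] crop [307. 359.]
[[108 109 108 106 108 109 108 106 107 109 106 105 107 108 107 104 107 117]
 [109 109 110 107 109 109 108 107 108 108 107 105 107 109 108 104 103 107]
 [110 109 109 108 109 110 108 109 109 109 108 106 107 109 108 103 104 106]
 [109 109 110 109 109 109 109 110 110 109 109 108 109 108 108 105 104 107]
 [109 109 109 108 109 109 110 111 114 112 110 109 108 109 109 107 104 108]
 [109 109 109 109 109 108 107 112 123 122 113 110 109 109 109 108 105 107]
 [109 109 109 109 108 103  97 101 119 123 115 109 110 109 108 108 107 108]
 [109 109 109 109 106  95  76  70  82  93 103 107 108 109 109 108 108 109]
 [109 109 109 109 106  94  69  50  50  69  94 105 109 108 108 109 109 109]
 [109 109 109 109 108 103  87  71  63  77  99 108 109 108 109 109 109 109]
 [109 109 109 108 109 108 104  99  92  96 105 109 109 109 109 108 109 109]
 [109 109 110 109 109 109 108 107 101 102 107 109 109 109 108 109 109 109]
 [109 108 109 109 109 109 108 108 104 103 107 109 109 109 109 109 109 109]
 [109 109 110 109 109 109 109 107 104 103 107 109 109 109 109 108 108 109]
 [109 109 109 109 109 109 109 107 103 103 107 109 109 109 109 109 109 109]
 [110 109 109 109 109 109 109 108 104 103 107 109 109 109 109 109 110 109]]
```

Request:
servo_tool(
  increments=[
    {"dx":-0.3,"dy":-1,"dz":-0.5,"rx":0,"ry":0,"rz":0,"claw":-1},
    {"dx":0,"dy":-1.2,"dz":0,"rx":0,"ry":0,"rz":0,"claw":-1},
    {"dx":0,"dy":-1.2,"dz":0,"rx":0,"ry":0,"rz":0,"claw":-1},
    {"dx":0,"dy":-1,"dz":0,"rx":0,"ry":0,"rz":0,"claw":-1},
    {"dx":0,"dy":-0.6,"dz":0,"rx":0,"ry":0,"rz":0,"claw":-1},
    {"dx":0,"dy":-0.3,"dz":0,"rx":0,"ry":0,"rz":0,"claw":-1},
    {"dx":0,"dy":0,"dz":0,"rx":0,"ry":0,"rz":0,"claw":-1},
    {"dx":0,"dy":0,"dz":0,"rx":0,"ry":0,"rz":0,"claw":-1},
    {"dx":0,"dy":0,"dz":0,"rx":0,"ry":0,"rz":0,"claw":-1},
    {"dx":0,"dy":0,"dz":0,"rx":0,"ry":0,"rz":0,"claw":-1},
  ],
)

```text
time: 12.02
eef_pos: [0.4549, -0.1568, 0.1792]
eef_rot: [-0.134, 1.567, 0.135]
force: [-0.0, 0.1, -1.9]
finger_gap: 0.651
```

```bash
cat > st.py <<'E'
from panel import *
T=pose();v=np.load("panel.npy");m,x,y=axes(v)
c=(T@np.append(cad2tool(np.zeros(3),oz=-.0008),1))[:3];d=c-m
print("TCP",T[:3,3].round(4),"F",observe()["force"].round(1),"center->panel",(-d@x*1000).round(1),"lat",(d@y*1000).round(1),"cz",(c[2]*1000).round(1),"toolz deg",np.degrees(np.arctan2(T[1,2],T[0,2])).round(2),"tilt",(T[2,1:3]*1000).round(1),observe()["time"])
E
python3 - <<'E'
import st
from h import *
im=get_image("wrist");cv2.imwrite("pics/w5.png",im)
cv2.imwrite("pics/w5c.png",cv2.resize(im[260:350,220:340],None,fx=6,fy=6,interpolation=cv2.INTER_CUBIC))
E
```

```text
TCP [ 0.4549 -0.1568  0.1792] F [-0.   0.1 -1.9] center->panel 41.4 lat 1.2 cz 161.6 toolz deg 9.82 tilt [ 0.3 -0.2] 12.0167
```

View pics/w5c.png

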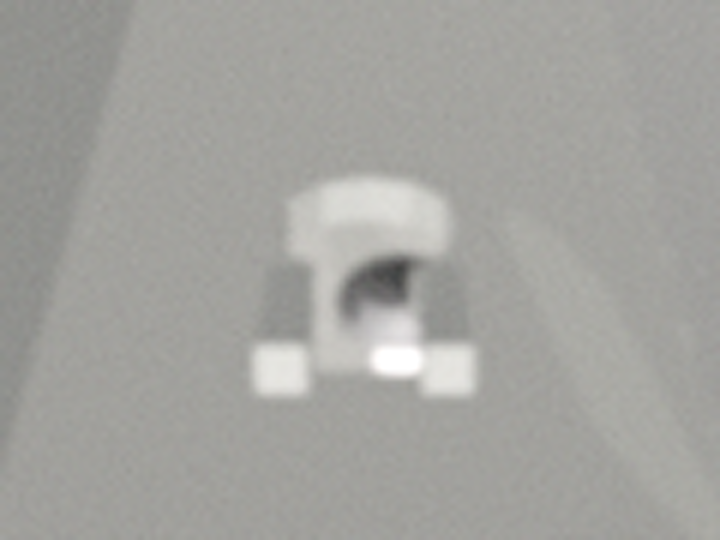

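The crop shows the slot at x 313–420 (entry hole centre at 370). The dark screw head lies behind it, off to the right, with its lower-left contour running from (340,300) to (412,257) and its highlight at (397,360). I'll fit the head to this.

Run:
```python
from panel import *
P=lambda p:((ptool(cad2tool(np.array(p)/1000,oz=-.0008))-[220,260])*6)
for n,p in dict(holebot_in=(21,0,3.5),slotL=(21,-4.2,26),slotR=(21,4.2,26),holeL=(21,-7.5,11),holeR=(21,7.5,11)).items(): print(n,P(p).round(0))
T=pose();cz=161.6
th=np.radians(np.arange(180,361,15)) 
for D in (39.4,41.4,43.4):
  # circle at front rim (x=D-7.8, r=6), head lower-left contour through (340,300),(355,275),(380,260),(412,257)
  from scipy.optimize import least_squares
  tt=np.linspace(np.pi,2*np.pi,60)
  def f(v):
    C=np.array([P((D-6.5,v[0]+6*np.cos(a),v[1]+6*np.sin(a))) for a in tt])
    return [np.min(np.hypot(*(C-q).T)) for q in [(340,300),(355,275),(380,260),(412,257)]]
  r=least_squares(f,[3,-5]);print(D,r.x.round(2),np.round(r.fun,1),"zs",cz+r.x[1],"crown px",P((D-9,*r.x)).round(0))
```

```text
holebot_in [364. 180.]
slotL [311. 325.]
slotR [419. 325.]
holeL [276. 224.]
holeR [453. 224.]Traceback (most recent call last):
  File "<stdin>", line 13, in <module>
    return func(*args, **kwargs)
    result = trf(vector_fun.fun, vector_fun.jac, x0, f0, J0, lb, ub, ftol, xtol,
                 gtol, max_nfev, x_scale, loss_function, tr_solver,
                 tr_options.copy(), verbose, callback=callback_wrapped)
    return trf_no_bounds(
        fun, jac, x0, f0, J0, ftol, xtol, gtol, max_nfev, x_scale,
        loss_function, tr_solver, tr_options, verbose, callback=callback)
    J = jac(x)
    self._update_jac()
    ~~~~~~~~~~~~~~~~^^
    self.J = self.jac_wrapped(xp_copy(self.x), f0=self.f)
             ~~~~~~~~~~~~~~~~^^^^^^^^^^^^^^^^^^^^^^^^^^^^
    J, dct = approx_derivative(
             ~~~~~~~~~~~~~~~~~^
        self.fun,
        ^^^^^^^^^
    ...<2 lines>...
        **self.finite_diff_options,
        ^^^^^^^^^^^^^^^^^^^^^^^^^^^
    )
    ^
    J, _nfev = _dense_difference(fun_wrapped, x0, f0, h,
               ~~~~~~~~~~~~~~~~~^^^^^^^^^^^^^^^^^^^^^^^^
                             use_one_sided, method,
                             ^^^^^^^^^^^^^^^^^^^^^^
                             mf)
                             ^^^
    df = [f_eval - f0 for f_eval in f_evals]
                                    ^^^^^^^
    f = np.atleast_1d(self.fun(x, *self.args, **self.kwargs))
                      ~~~~~~~~^^^^^^^^^^^^^^^^^^^^^^^^^^^^^^
    return np.atleast_1d(self.fun(x))
                         ~~~~~~~~^^^
    return self.f(x, *self.args, **self.kwargs)
           ~~~~~~^^^^^^^^^^^^^^^^^^^^^^^^^^^^^^
  File "<stdin>", line 11, in f
  File "<stdin>", line 2, in <lambda>
  File "h.py", line 21, in ptool
    c=camera_info("wrist");K=np.array(c["mtx"]);q=np.linalg.inv(np.array(c["hand_eye"]))@np.append(p,1);q=K@[q[0],-q[1],-q[2]];return q[:2]/q[2]
ValueError: time passes only in moves, steps and waits
```

```bash
sed -i 's/^def ptool.*/_ci=[]\n&/; s/c=camera_info("wrist");K=np.array(c\["mtx"\]);q=np.linalg.inv/_ci or _ci.append(camera_info("wrist"));c=_ci[0];K=np.array(c["mtx"]);q=np.linalg.inv/' h.py
python3 - <<'E'
from panel import *
from scipy.optimize import least_squares
P=lambda p:((ptool(cad2tool(np.array(p)/1000,oz=-.0008))-[220,260])*6)
tt=np.linspace(np.pi,2*np.pi,91);cz=161.6
for D in (38.4,41.4,44.4):
  def f(v):
    C=np.array([P((D-6.5,v[0]+6*np.cos(a),v[1]+6*np.sin(a))) for a in tt])
    return [np.min(np.hypot(*(C-q).T)) for q in [(340,300),(355,275),(380,260),(412,257)]]
  r=least_squares(f,[3,-1],diff_step=.02);print(D,r.x.round(2),np.round(r.fun,1),"zs",cz+r.x[1],"crown px",P((D-9,*r.x)).round(0))
E
```

```text
38.4 [3.79 4.56] [4.2 2.  2.4 2.9] zs 166.1597729992703 crown px [407. 271.]
41.4 [ 3.77 -0.28] [4.6 1.7 2.9 3.8] zs 161.31733124072943 crown px [405. 271.]
44.4 [ 3.76 -5.17] [5.3 1.7 3.2 4.2] zs 156.42789998025722 crown px [404. 271.]
```

Request:
servo_tool(
  increments=[
    {"dx":0,"dy":0,"dz":0.35,"rx":0,"ry":0,"rz":0,"claw":-1},
    {"dx":0,"dy":-0.15,"dz":0,"rx":0,"ry":0,"rz":0,"claw":-1},
    {"dx":0,"dy":-0.15,"dz":0,"rx":0,"ry":0,"rz":0,"claw":-1},
    {"dx":0,"dy":0,"dz":0,"rx":0,"ry":0,"rz":0,"claw":-1},
    {"dx":0,"dy":0,"dz":0,"rx":0,"ry":0,"rz":0,"claw":-1},
    {"dx":0,"dy":0,"dz":0,"rx":0,"ry":0,"rz":0,"claw":-1},
    {"dx":0,"dy":0,"dz":0,"rx":0,"ry":0,"rz":0,"claw":-1},
    {"dx":0,"dy":0,"dz":0,"rx":0,"ry":0,"rz":0,"claw":-1},
  ],
)

```text
time: 12.73
eef_pos: [0.4589, -0.1596, 0.1793]
eef_rot: [-0.134, 1.567, 0.134]
force: [-0.2, 0.3, -1.8]
finger_gap: 0.644
```

Run:
```python
import st
from h import *
im=get_image("wrist");cv2.imwrite("pics/w6.png",im)
cv2.imwrite("pics/w6c.png",cv2.resize(im[280:335,250:315],None,fx=8,fy=8,interpolation=cv2.INTER_CUBIC))
```

```text
TCP [ 0.4589 -0.1596  0.1793] F [-0.2  0.3 -1.8] center->panel 38.0 lat 4.7 cz 161.7 toolz deg 9.78 tilt [ 0.1 -0.1] 12.7333
```

View pics/w6c.png

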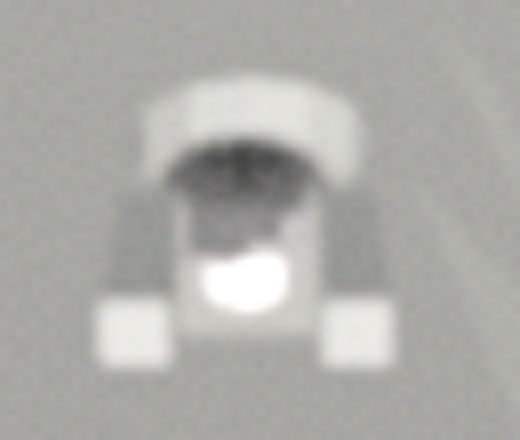

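Request:
servo_tool(
  increments=[
    {"dx":0.4,"dy":0,"dz":-0.03,"rx":0,"ry":0,"rz":0,"claw":-1},
    {"dx":0.4,"dy":0,"dz":0,"rx":0,"ry":0,"rz":0,"claw":-1},
    {"dx":0.2,"dy":0,"dz":0,"rx":0,"ry":0,"rz":0,"claw":-1},
    {"dx":0,"dy":0,"dz":0,"rx":0,"ry":0,"rz":0,"claw":-1},
    {"dx":0,"dy":0,"dz":0,"rx":0,"ry":0,"rz":0,"claw":-1},
    {"dx":0,"dy":0,"dz":0,"rx":0,"ry":0,"rz":0,"claw":-1},
    {"dx":0,"dy":0,"dz":0,"rx":0,"ry":0,"rz":0,"claw":-1},
  ],
)

```text
time: 13.37
eef_pos: [0.4589, -0.1597, 0.1694]
eef_rot: [-0.134, 1.566, 0.134]
force: [0.8, -0.7, -1.9]
finger_gap: 0.645
```

Request:
servo_tool(
  increments=[
    {"dx":0,"dy":-0.1,"dz":0,"rx":0,"ry":0,"rz":0,"claw":-1},
    {"dx":0,"dy":0,"dz":0,"rx":0,"ry":0,"rz":0,"claw":-1},
    {"dx":0,"dy":0,"dz":0,"rx":0,"ry":0,"rz":0,"claw":-1},
  ],
)

```text
time: 13.62
eef_pos: [0.459, -0.1607, 0.1694]
eef_rot: [-0.134, 1.566, 0.134]
force: [-0.4, -0.3, -1.5]
finger_gap: 0.648
```

Run:
```python
import st
```

```text
TCP [ 0.459  -0.1607  0.1694] F [-0.4 -0.3 -1.5] center->panel 36.9 lat 4.6 cz 151.8 toolz deg 9.78 tilt [-0.1  0.2] 13.6167
```

Request:
servo_tool(
  increments=[
    {"dx":0,"dy":-0.05,"dz":0,"rx":0,"ry":0,"rz":0,"claw":-1},
    {"dx":0,"dy":-0.05,"dz":0,"rx":0,"ry":0,"rz":0,"claw":-1},
    {"dx":0,"dy":0,"dz":0,"rx":0,"ry":0,"rz":0,"claw":-1},
  ],
)

```text
time: 13.87
eef_pos: [0.4591, -0.1617, 0.1693]
eef_rot: [-0.134, 1.567, 0.134]
force: [0.3, -0.3, -1.7]
finger_gap: 0.647
```

Request:
servo_tool(
  increments=[
    {"dx":0,"dy":-0.05,"dz":0,"rx":0,"ry":0,"rz":0,"claw":-1},
    {"dx":0,"dy":-0.05,"dz":0,"rx":0,"ry":0,"rz":0,"claw":-1},
    {"dx":0,"dy":0,"dz":0,"rx":0,"ry":0,"rz":0,"claw":-1},
  ],
)

```text
time: 14.12
eef_pos: [0.4593, -0.1627, 0.1693]
eef_rot: [-0.134, 1.567, 0.134]
force: [-0.5, -0.4, -1.6]
finger_gap: 0.644
```

Run:
```python
import st
```

```text
TCP [ 0.4593 -0.1627  0.1693] F [-0.5 -0.4 -1.6] center->panel 34.8 lat 4.5 cz 151.7 toolz deg 9.78 tilt [-0.1  0. ] 14.1167
```

Request:
servo_tool(
  increments=[
    {"dx":0,"dy":-0.05,"dz":0,"rx":0,"ry":0,"rz":0,"claw":-1},
    {"dx":0,"dy":0,"dz":0,"rx":0,"ry":0,"rz":0,"claw":-1},
    {"dx":0,"dy":-0.05,"dz":0,"rx":0,"ry":0,"rz":0,"claw":-1},
    {"dx":0,"dy":0,"dz":0,"rx":0,"ry":0,"rz":0,"claw":-1},
  ],
)

```text
time: 14.45
eef_pos: [0.4594, -0.1637, 0.1693]
eef_rot: [-0.134, 1.567, 0.134]
force: [-0.3, 0.0, -1.4]
finger_gap: 0.644
```

Request:
servo_tool(
  increments=[
    {"dx":0,"dy":-0.05,"dz":0,"rx":0,"ry":0,"rz":0,"claw":-1},
    {"dx":0,"dy":0,"dz":0,"rx":0,"ry":0,"rz":0,"claw":-1},
  ],
)

```text
time: 14.62
eef_pos: [0.4595, -0.1641, 0.1693]
eef_rot: [-0.134, 1.567, 0.134]
force: [-0.7, 0.5, -2.1]
finger_gap: 0.644
```

Request:
servo_tool(
  increments=[
    {"dx":0,"dy":-0.05,"dz":0,"rx":0,"ry":0,"rz":0,"claw":-1},
    {"dx":0,"dy":0,"dz":0,"rx":0,"ry":0,"rz":0,"claw":-1},
  ],
)

```text
time: 14.78
eef_pos: [0.4596, -0.1646, 0.1693]
eef_rot: [-0.134, 1.567, 0.134]
force: [0.0, 0.6, -2.2]
finger_gap: 0.647
```

Request:
servo_tool(
  increments=[
    {"dx":0,"dy":-0.05,"dz":0,"rx":0,"ry":0,"rz":0,"claw":-1},
    {"dx":0,"dy":0,"dz":0,"rx":0,"ry":0,"rz":0,"claw":-1},
  ],
)

```text
time: 14.95
eef_pos: [0.4597, -0.1651, 0.1693]
eef_rot: [-0.134, 1.567, 0.134]
force: [0.5, -0.4, -1.6]
finger_gap: 0.647
```

Request:
servo_tool(
  increments=[
    {"dx":0,"dy":-0.05,"dz":0,"rx":0,"ry":0,"rz":0,"claw":-1},
    {"dx":0,"dy":0,"dz":0,"rx":0,"ry":0,"rz":0,"claw":-1},
  ],
)

```text
time: 15.12
eef_pos: [0.4598, -0.1656, 0.1693]
eef_rot: [-0.134, 1.567, 0.134]
force: [0.2, -0.0, -1.3]
finger_gap: 0.65
```

Request:
servo_tool(
  increments=[
    {"dx":0,"dy":-0.05,"dz":0,"rx":0,"ry":0,"rz":0,"claw":-1},
    {"dx":0,"dy":0,"dz":0,"rx":0,"ry":0,"rz":0,"claw":-1},
  ],
)

```text
time: 15.28
eef_pos: [0.4598, -0.1661, 0.1693]
eef_rot: [-0.134, 1.567, 0.134]
force: [-0.7, -0.8, -1.6]
finger_gap: 0.648
```

Request:
servo_tool(
  increments=[
    {"dx":0,"dy":-0.05,"dz":0,"rx":0,"ry":0,"rz":0,"claw":-1},
    {"dx":0,"dy":0,"dz":0,"rx":0,"ry":0,"rz":0,"claw":-1},
  ],
)

```text
time: 15.45
eef_pos: [0.46, -0.1666, 0.1693]
eef_rot: [-0.134, 1.567, 0.134]
force: [0.0, 0.1, -2.0]
finger_gap: 0.644
```

Request:
servo_tool(
  increments=[
    {"dx":0,"dy":-0.05,"dz":0,"rx":0,"ry":0,"rz":0,"claw":-1},
    {"dx":0,"dy":0,"dz":0,"rx":0,"ry":0,"rz":0,"claw":-1},
  ],
)

```text
time: 15.62
eef_pos: [0.46, -0.1671, 0.1693]
eef_rot: [-0.134, 1.567, 0.134]
force: [0.1, -0.6, -1.7]
finger_gap: 0.644
```

Request:
servo_tool(
  increments=[
    {"dx":0,"dy":-0.05,"dz":0,"rx":0,"ry":0,"rz":0,"claw":-1},
    {"dx":0,"dy":0,"dz":0,"rx":0,"ry":0,"rz":0,"claw":-1},
  ],
)

```text
time: 15.78
eef_pos: [0.4601, -0.1676, 0.1693]
eef_rot: [-0.134, 1.567, 0.134]
force: [0.2, -0.7, -1.9]
finger_gap: 0.647
```

Run:
```python
import st
from h import *
im=get_image("wrist");cv2.imwrite("pics/w7.png",im)
cv2.imwrite("pics/w7c.png",cv2.resize(im[280:335,250:315],None,fx=8,fy=8,interpolation=cv2.INTER_CUBIC))
```

```text
TCP [ 0.4601 -0.1676  0.1693] F [ 0.2 -0.7 -1.9] center->panel 29.9 lat 4.5 cz 151.7 toolz deg 9.79 tilt [-0.1  0.1] 15.7833
```

View pics/w7c.png

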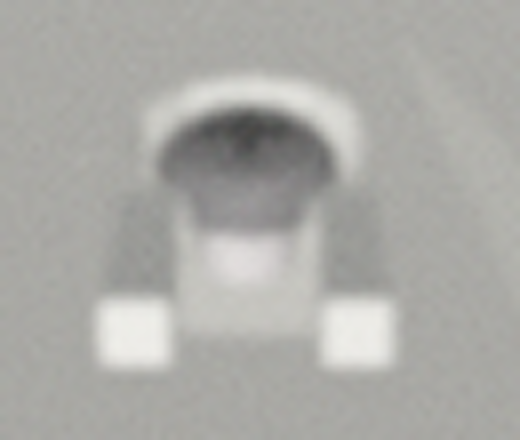

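The dark head face (160–335, 105–232) fills the entry hole and is centred on the slot, with no contact force. I'll carry on to the panel.

Request:
servo_tool(
  increments=[
    {"dx":0,"dy":-0.05,"dz":0,"rx":0,"ry":0,"rz":0,"claw":-1},
    {"dx":0,"dy":0,"dz":0,"rx":0,"ry":0,"rz":0,"claw":-1},
    {"dx":0,"dy":-0.05,"dz":0,"rx":0,"ry":0,"rz":0,"claw":-1},
    {"dx":0,"dy":0,"dz":0,"rx":0,"ry":0,"rz":0,"claw":-1},
  ],
)

```text
time: 16.17
eef_pos: [0.4603, -0.1686, 0.1693]
eef_rot: [-0.134, 1.567, 0.134]
force: [-0.3, 0.2, -1.8]
finger_gap: 0.651
```

Request:
servo_tool(
  increments=[
    {"dx":0,"dy":-0.05,"dz":0,"rx":0,"ry":0,"rz":0,"claw":-1},
    {"dx":0,"dy":0,"dz":0,"rx":0,"ry":0,"rz":0,"claw":-1},
  ],
)

```text
time: 16.33
eef_pos: [0.4604, -0.1691, 0.1693]
eef_rot: [-0.134, 1.567, 0.134]
force: [-0.4, -0.5, -2.1]
finger_gap: 0.647
```

Request:
servo_tool(
  increments=[
    {"dx":0,"dy":-0.05,"dz":0,"rx":0,"ry":0,"rz":0,"claw":-1},
    {"dx":0,"dy":0,"dz":0,"rx":0,"ry":0,"rz":0,"claw":-1},
  ],
)

```text
time: 16.5
eef_pos: [0.4604, -0.1695, 0.1693]
eef_rot: [-0.134, 1.567, 0.134]
force: [0.4, 0.6, -1.7]
finger_gap: 0.652
```

Request:
servo_tool(
  increments=[
    {"dx":0,"dy":-0.05,"dz":0,"rx":0,"ry":0,"rz":0,"claw":-1},
    {"dx":0,"dy":0,"dz":0,"rx":0,"ry":0,"rz":0,"claw":-1},
  ],
)

```text
time: 16.67
eef_pos: [0.4605, -0.17, 0.1693]
eef_rot: [-0.134, 1.567, 0.134]
force: [-0.3, -0.3, -1.3]
finger_gap: 0.647
```

Reading about 27.5 mm to the panel, with no contact yet.

Request:
servo_tool(
  increments=[
    {"dx":0,"dy":-0.05,"dz":0,"rx":0,"ry":0,"rz":0,"claw":-1},
    {"dx":0,"dy":0,"dz":0,"rx":0,"ry":0,"rz":0,"claw":-1},
  ],
)

```text
time: 16.83
eef_pos: [0.4606, -0.1706, 0.1693]
eef_rot: [-0.134, 1.567, 0.134]
force: [0.7, -0.2, -2.0]
finger_gap: 0.644
```

Request:
servo_tool(
  increments=[
    {"dx":0,"dy":-0.05,"dz":0,"rx":0,"ry":0,"rz":0,"claw":-1},
    {"dx":0,"dy":0,"dz":0,"rx":0,"ry":0,"rz":0,"claw":-1},
  ],
)

```text
time: 17.0
eef_pos: [0.4607, -0.171, 0.1693]
eef_rot: [-0.134, 1.567, 0.134]
force: [0.3, -0.2, -2.0]
finger_gap: 0.649
```

Request:
servo_tool(
  increments=[
    {"dx":0,"dy":-0.05,"dz":0,"rx":0,"ry":0,"rz":0,"claw":-1},
    {"dx":0,"dy":0,"dz":0,"rx":0,"ry":0,"rz":0,"claw":-1},
  ],
)

```text
time: 17.17
eef_pos: [0.4608, -0.1715, 0.1693]
eef_rot: [-0.134, 1.567, 0.134]
force: [-0.4, -0.1, -2.6]
finger_gap: 0.649
```

Request:
servo_tool(
  increments=[
    {"dx":0,"dy":-0.05,"dz":0,"rx":0,"ry":0,"rz":0,"claw":-1},
    {"dx":0,"dy":0,"dz":0,"rx":0,"ry":0,"rz":0,"claw":-1},
  ],
)

```text
time: 17.33
eef_pos: [0.4609, -0.172, 0.1693]
eef_rot: [-0.134, 1.567, 0.134]
force: [-0.4, 0.4, -1.6]
finger_gap: 0.648
```

Request:
servo_tool(
  increments=[
    {"dx":0,"dy":-0.04,"dz":0,"rx":0,"ry":0,"rz":0,"claw":-1},
    {"dx":0,"dy":0,"dz":0,"rx":0,"ry":0,"rz":0,"claw":-1},
  ],
)

```text
time: 17.5
eef_pos: [0.4609, -0.1724, 0.1693]
eef_rot: [-0.134, 1.567, 0.134]
force: [0.5, -0.5, -1.4]
finger_gap: 0.648
```

Request:
servo_tool(
  increments=[
    {"dx":0,"dy":-0.04,"dz":0,"rx":0,"ry":0,"rz":0,"claw":-1},
    {"dx":0,"dy":0,"dz":0,"rx":0,"ry":0,"rz":0,"claw":-1},
  ],
)

```text
time: 17.67
eef_pos: [0.4609, -0.1725, 0.1693]
eef_rot: [-0.134, 1.567, 0.135]
force: [-0.1, 0.3, -0.9]
finger_gap: 0.648
```

Run:
```python
import st
```

```text
TCP [ 0.4609 -0.1725  0.1693] F [-0.1  0.3 -0.9] center->panel 25.0 lat 4.5 cz 151.7 toolz deg 9.79 tilt [0.7 0.1] 17.6667
```

Request:
servo_tool(
  increments=[
    {"dx":0,"dy":-0.04,"dz":0,"rx":0,"ry":0,"rz":0,"claw":-1},
    {"dx":0,"dy":0,"dz":0,"rx":0,"ry":0,"rz":0,"claw":-1},
  ],
)

```text
time: 17.83
eef_pos: [0.4609, -0.1725, 0.1693]
eef_rot: [-0.133, 1.567, 0.136]
force: [-0.5, 3.9, -1.1]
finger_gap: 0.647
```

Run:
```python
import st
from h import *
print(observe()["wrist_torque"].round(2))
```

```text
TCP [ 0.4609 -0.1725  0.1693] F [-0.5  3.9 -1.1] center->panel 25.0 lat 4.5 cz 151.7 toolz deg 9.8 tilt [1.5 0.1] 17.8333
[ 0.6   0.06 -0.05]
```

Request:
servo_tool(
  increments=[
    {"dx":0,"dy":0.01,"dz":0,"rx":0,"ry":0,"rz":0,"claw":-1},
    {"dx":0,"dy":0,"dz":0,"rx":0,"ry":0,"rz":0,"claw":-1},
    {"dx":0,"dy":0,"dz":0,"rx":0,"ry":0,"rz":0,"claw":-1},
    {"dx":0.1,"dy":0,"dz":0,"rx":0,"ry":0,"rz":0,"claw":-1},
    {"dx":0.1,"dy":0,"dz":0,"rx":0,"ry":0,"rz":0,"claw":-1},
  ],
)

```text
time: 18.25
eef_pos: [0.4608, -0.1725, 0.1674]
eef_rot: [-0.133, 1.567, 0.135]
force: [-0.9, 4.9, 1.7]
finger_gap: 0.644
```

Request:
servo_tool(
  increments=[
    {"dx":0.1,"dy":0,"dz":0,"rx":0,"ry":0,"rz":0,"claw":-1},
    {"dx":0.1,"dy":0,"dz":0,"rx":0,"ry":0,"rz":0,"claw":-1},
    {"dx":0,"dy":0,"dz":0,"rx":0,"ry":0,"rz":0,"claw":-1},
  ],
)

```text
time: 18.5
eef_pos: [0.4607, -0.1726, 0.1651]
eef_rot: [-0.133, 1.567, 0.135]
force: [-0.2, 5.2, -0.2]
finger_gap: 0.644
```

Run:
```python
import st
```

```text
TCP [ 0.4607 -0.1726  0.1651] F [-0.2  5.2 -0.2] center->panel 24.9 lat 4.3 cz 147.5 toolz deg 9.79 tilt [ 1.1 -0.3] 18.5
```

Request:
servo_tool(
  increments=[
    {"dx":0.1,"dy":0.02,"dz":0,"rx":0,"ry":0,"rz":0,"claw":-1},
    {"dx":0.1,"dy":0,"dz":0,"rx":0,"ry":0,"rz":0,"claw":-1},
    {"dx":0.1,"dy":0,"dz":0,"rx":0,"ry":0,"rz":0,"claw":-1},
  ],
)

```text
time: 18.75
eef_pos: [0.4609, -0.1725, 0.1624]
eef_rot: [-0.134, 1.567, 0.135]
force: [-1.3, 5.2, 4.8]
finger_gap: 0.647
```

Request:
servo_tool(
  increments=[
    {"dx":0.1,"dy":0,"dz":0,"rx":0,"ry":0,"rz":0,"claw":-1},
    {"dx":0.1,"dy":0,"dz":0,"rx":0,"ry":0,"rz":0,"claw":-1},
  ],
)

```text
time: 18.92
eef_pos: [0.461, -0.1725, 0.161]
eef_rot: [-0.133, 1.566, 0.134]
force: [-2.5, 7.0, 8.1]
finger_gap: 0.649
```

Request:
servo_tool(
  increments=[
    {"dx":0.1,"dy":0,"dz":0,"rx":0,"ry":0,"rz":0,"claw":-1},
    {"dx":0.1,"dy":0,"dz":0,"rx":0,"ry":0,"rz":0,"claw":-1},
  ],
)

```text
time: 19.08
eef_pos: [0.4612, -0.1725, 0.1594]
eef_rot: [-0.133, 1.565, 0.134]
force: [-1.9, 6.3, 10.4]
finger_gap: 0.653
```

Run:
```python
import st
```

```text
TCP [ 0.4612 -0.1725  0.1594] F [-1.9  6.3 10.4] center->panel 24.9 lat 4.7 cz 141.8 toolz deg 9.77 tilt [0.4 1.2] 19.0833
```

Request:
servo_tool(
  increments=[
    {"dx":0,"dy":0.03,"dz":-0.06,"rx":0,"ry":0,"rz":0,"claw":-1},
    {"dx":0,"dy":0,"dz":0,"rx":0,"ry":0,"rz":0,"claw":-1},
  ],
)

```text
time: 19.25
eef_pos: [0.4611, -0.1725, 0.1593]
eef_rot: [-0.134, 1.564, 0.134]
force: [-1.7, 5.3, 5.4]
finger_gap: 0.645
```

Run:
```python
import st
```

```text
TCP [ 0.4611 -0.1725  0.1593] F [-1.7  5.3  5.4] center->panel 24.9 lat 4.7 cz 141.7 toolz deg 9.78 tilt [-0.2  2.2] 19.25
```

Request:
servo_tool(
  increments=[
    {"dx":0.1,"dy":0,"dz":0,"rx":0,"ry":0,"rz":0,"claw":-1},
    {"dx":0,"dy":0,"dz":0,"rx":0,"ry":0,"rz":0,"claw":-1},
  ],
)

```text
time: 19.42
eef_pos: [0.4612, -0.1725, 0.1585]
eef_rot: [-0.134, 1.564, 0.134]
force: [-1.2, 5.8, 6.8]
finger_gap: 0.649
```

Run:
```python
import st
```

```text
TCP [ 0.4612 -0.1725  0.1585] F [-1.2  5.8  6.8] center->panel 24.9 lat 4.8 cz 140.9 toolz deg 9.77 tilt [-0.2  2.4] 19.4167
```

Request:
servo_tool(
  increments=[
    {"dx":0.1,"dy":0.03,"dz":0,"rx":0,"ry":0,"rz":0,"claw":-1},
    {"dx":0.1,"dy":0,"dz":0,"rx":0,"ry":0,"rz":0,"claw":-1},
  ],
)

```text
time: 19.58
eef_pos: [0.4613, -0.1725, 0.1569]
eef_rot: [-0.134, 1.564, 0.133]
force: [-0.1, 6.2, 10.2]
finger_gap: 0.648
```

Request:
servo_tool(
  increments=[
    {"dx":0.1,"dy":0,"dz":0,"rx":0,"ry":0,"rz":0,"claw":-1},
    {"dx":0,"dy":0,"dz":0,"rx":0,"ry":0,"rz":0,"claw":-1},
  ],
)

```text
time: 19.75
eef_pos: [0.4614, -0.1725, 0.1558]
eef_rot: [-0.134, 1.564, 0.133]
force: [-2.1, 4.4, 7.8]
finger_gap: 0.648
```

Run:
```python
import st
```

```text
TCP [ 0.4614 -0.1725  0.1558] F [-2.1  4.4  7.8] center->panel 24.8 lat 4.9 cz 138.2 toolz deg 9.77 tilt [-0.9  2.8] 19.75
```

Request:
servo_tool(
  increments=[
    {"dx":0.1,"dy":0.02,"dz":0,"rx":0,"ry":0,"rz":0,"claw":-1},
    {"dx":0,"dy":0,"dz":0,"rx":0,"ry":0,"rz":0,"claw":-1},
  ],
)

```text
time: 19.92
eef_pos: [0.4614, -0.1725, 0.1548]
eef_rot: [-0.135, 1.564, 0.133]
force: [-1.1, 4.6, 7.2]
finger_gap: 0.647
```

Request:
servo_tool(
  increments=[
    {"dx":0.1,"dy":0,"dz":0,"rx":0,"ry":0,"rz":0,"claw":-1},
    {"dx":0,"dy":0,"dz":0,"rx":0,"ry":0,"rz":0,"claw":-1},
  ],
)

```text
time: 20.08
eef_pos: [0.4614, -0.1725, 0.1539]
eef_rot: [-0.135, 1.564, 0.133]
force: [-1.5, 5.6, 8.6]
finger_gap: 0.647
```

Run:
```python
import st
```

```text
TCP [ 0.4614 -0.1725  0.1539] F [-1.5  5.6  8.6] center->panel 24.8 lat 5.0 cz 136.3 toolz deg 9.76 tilt [-1.3  2.9] 20.0833
```

Request:
servo_tool(
  increments=[
    {"dx":0.08,"dy":0,"dz":0,"rx":0,"ry":0,"rz":0,"claw":-1},
    {"dx":0,"dy":0,"dz":0,"rx":0,"ry":0,"rz":0,"claw":-1},
  ],
)

```text
time: 20.25
eef_pos: [0.4615, -0.1725, 0.1532]
eef_rot: [-0.135, 1.563, 0.133]
force: [-1.4, 4.4, 9.6]
finger_gap: 0.645
```

Request:
servo_tool(
  increments=[
    {"dx":0.08,"dy":0,"dz":0,"rx":0,"ry":0,"rz":0,"claw":-1},
    {"dx":0,"dy":0,"dz":0,"rx":0,"ry":0,"rz":0,"claw":-1},
  ],
)

```text
time: 20.42
eef_pos: [0.4615, -0.1725, 0.1525]
eef_rot: [-0.135, 1.563, 0.133]
force: [-1.2, 4.3, 9.7]
finger_gap: 0.652
```

Run:
```python
import st
```

```text
TCP [ 0.4615 -0.1725  0.1525] F [-1.2  4.3  9.7] center->panel 24.8 lat 5.1 cz 134.9 toolz deg 9.76 tilt [-1.3  3.2] 20.4167
```

Request:
servo_tool(
  increments=[
    {"dx":0.06,"dy":0,"dz":0,"rx":0,"ry":0,"rz":0,"claw":-1},
    {"dx":0,"dy":0,"dz":0,"rx":0,"ry":0,"rz":0,"claw":-1},
  ],
)

```text
time: 20.58
eef_pos: [0.4616, -0.1725, 0.152]
eef_rot: [-0.135, 1.563, 0.133]
force: [-1.1, 4.1, 9.9]
finger_gap: 0.646
```

Request:
servo_tool(
  increments=[
    {"dx":0.05,"dy":0,"dz":0,"rx":0,"ry":0,"rz":0,"claw":-1},
    {"dx":0,"dy":0,"dz":0,"rx":0,"ry":0,"rz":0,"claw":-1},
  ],
)

```text
time: 20.75
eef_pos: [0.4615, -0.1725, 0.1515]
eef_rot: [-0.135, 1.563, 0.133]
force: [-1.4, 5.5, 10.5]
finger_gap: 0.643
```

Run:
```python
import st
```

```text
TCP [ 0.4615 -0.1725  0.1515] F [-1.4  5.5 10.5] center->panel 24.8 lat 5.1 cz 133.9 toolz deg 9.76 tilt [-1.4  3.3] 20.75
```

Request:
servo_tool(
  increments=[
    {"dx":0.05,"dy":0,"dz":0,"rx":0,"ry":0,"rz":0,"claw":-1},
    {"dx":0,"dy":0,"dz":0,"rx":0,"ry":0,"rz":0,"claw":-1},
  ],
)

```text
time: 20.92
eef_pos: [0.4616, -0.1725, 0.1511]
eef_rot: [-0.134, 1.563, 0.133]
force: [-1.3, 5.9, 11.3]
finger_gap: 0.649
```

Request:
servo_tool(
  increments=[
    {"dx":0.05,"dy":0,"dz":0,"rx":0,"ry":0,"rz":0,"claw":-1},
    {"dx":0,"dy":0,"dz":0,"rx":0,"ry":0,"rz":0,"claw":-1},
  ],
)

```text
time: 21.08
eef_pos: [0.4616, -0.1725, 0.1507]
eef_rot: [-0.135, 1.563, 0.133]
force: [-2.6, 5.8, 11.7]
finger_gap: 0.646
```

Run:
```python
import st
```

```text
TCP [ 0.4616 -0.1725  0.1507] F [-2.6  5.8 11.7] center->panel 24.8 lat 5.2 cz 133.1 toolz deg 9.76 tilt [-1.4  3.5] 21.0833
```

Request:
servo_tool(
  increments=[
    {"dx":0.05,"dy":0,"dz":0,"rx":0,"ry":0,"rz":0,"claw":-1},
    {"dx":0,"dy":0,"dz":0,"rx":0,"ry":0,"rz":0,"claw":-1},
  ],
)

```text
time: 21.25
eef_pos: [0.4616, -0.1724, 0.1503]
eef_rot: [-0.135, 1.563, 0.133]
force: [-2.8, 4.3, 11.5]
finger_gap: 0.648
```

Request:
servo_tool(
  increments=[
    {"dx":0.05,"dy":0,"dz":0,"rx":0,"ry":0,"rz":0,"claw":-1},
    {"dx":0,"dy":0,"dz":0,"rx":0,"ry":0,"rz":0,"claw":-1},
  ],
)

```text
time: 21.42
eef_pos: [0.4616, -0.1725, 0.1501]
eef_rot: [-0.134, 1.563, 0.133]
force: [-3.3, 5.9, 15.5]
finger_gap: 0.645
```

Run:
```python
import st
from h import *
im=get_image("wrist");cv2.imwrite("pics/w8.png",im)
a=cv2.imread("pics/w7.png")
t=a[196:262,190:370]   # upper caddy incl. front wall area
for n,(r0,r1,c0,c1) in dict(front=(195,225,215,350),rails=(312,332,255,305)).items():
    t=a[r0:r1,c0:c1];s=im[r0-8:r1+8,c0-8:c1+8]
    m=cv2.matchTemplate(s,t,cv2.TM_CCOEFF_NORMED);_,v,_,l=cv2.minMaxLoc(m);print(n,"shift px",l[0]-8,l[1]-8,round(v,3))
cv2.imwrite("pics/w8c.png",cv2.resize(im[280:335,250:315],None,fx=8,fy=8,interpolation=cv2.INTER_CUBIC))
```

```text
TCP [ 0.4616 -0.1725  0.1501] F [-3.3  5.9 15.5] center->panel 24.8 lat 5.2 cz 132.5 toolz deg 9.75 tilt [-1.6  3.7] 21.4167
front shift px 0 0 0.995
rails shift px 0 0 0.695
```

View pics/w8c.png

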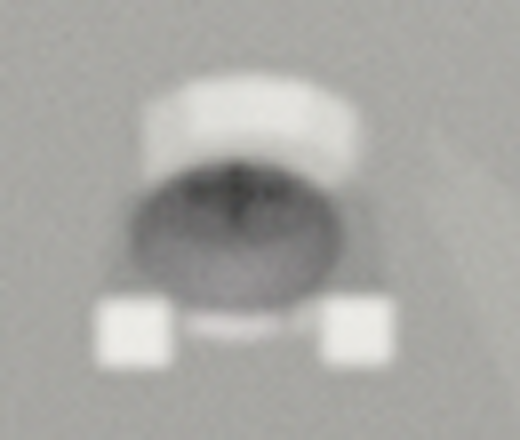

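The force rose 4 N over the last 0.2 mm, the slide totals 19.2 mm, and the head sits at the slot's end, so this is the hard stop. I'll unload and let go.

Request:
servo_tool(
  increments=[
    {"dx":-0.08,"dy":0.03,"dz":0,"rx":0,"ry":0,"rz":0,"claw":-1},
    {"dx":0,"dy":0,"dz":0,"rx":0,"ry":0,"rz":0,"claw":-1},
  ],
)

```text
time: 21.63
eef_pos: [0.4616, -0.1725, 0.1501]
eef_rot: [-0.135, 1.563, 0.132]
force: [-1.0, 4.2, 9.7]
finger_gap: 0.651
```

Request:
servo_tool(
  increments=[
    {"dx":0,"dy":0,"dz":0,"rx":0,"ry":0,"rz":0,"claw":0.35},
    {"dx":0,"dy":0,"dz":0,"rx":0,"ry":0,"rz":0,"claw":0.4},
    {"dx":0,"dy":0,"dz":0,"rx":0,"ry":0,"rz":0,"claw":0.6},
    {"dx":0,"dy":0,"dz":0,"rx":0,"ry":0,"rz":0,"claw":0.8},
    {"dx":0,"dy":0,"dz":0,"rx":0,"ry":0,"rz":0,"claw":1},
    {"dx":0,"dy":0,"dz":0,"rx":0,"ry":0,"rz":0,"claw":1},
    {"dx":0,"dy":0,"dz":0,"rx":0,"ry":0,"rz":0,"claw":1},
    {"dx":0,"dy":0,"dz":0,"rx":0,"ry":0,"rz":0,"claw":1},
  ],
)

```text
time: 22.3
eef_pos: [0.4602, -0.1719, 0.1483]
eef_rot: [-0.134, 1.567, 0.134]
force: [-1.0, -0.1, 0.6]
finger_gap: 1.002
```

Run:
```python
import st
from h import *
im=get_image("wrist");cv2.imwrite("pics/w9.png",im)
a=cv2.imread("pics/w8.png")
for n,(r0,r1,c0,c1) in dict(front=(195,225,215,350),rails=(312,332,255,305),hole=(285,312,255,305)).items():
    t=a[r0:r1,c0:c1];s=im[r0-8:r1+8,c0-8:c1+8]
    m=cv2.matchTemplate(s,t,cv2.TM_CCOEFF_NORMED);_,v,_,l=cv2.minMaxLoc(m);print(n,"shift px",l[0]-8,l[1]-8,round(v,3))
```

```text
TCP [ 0.4602 -0.1719  0.1483] F [-1.  -0.1  0.6] center->panel 25.6 lat 3.8 cz 130.7 toolz deg 9.79 tilt [-0.1 -0.2] 22.3
front shift px 3 3 0.99
rails shift px 3 4 0.985
hole shift px 3 4 0.991
```

Request:
servo_tool(
  increments=[
    {"dx":-0.5,"dy":0,"dz":0,"rx":0,"ry":0,"rz":0,"claw":1},
    {"dx":-1,"dy":0,"dz":0,"rx":0,"ry":0,"rz":0,"claw":1},
    {"dx":-1.5,"dy":0,"dz":0,"rx":0,"ry":0,"rz":0,"claw":1},
    {"dx":-2,"dy":0,"dz":0,"rx":0,"ry":0,"rz":0,"claw":1},
    {"dx":-2,"dy":0,"dz":0,"rx":0,"ry":0,"rz":0,"claw":1},
    {"dx":-2,"dy":0,"dz":0,"rx":0,"ry":0,"rz":0,"claw":1},
    {"dx":-2,"dy":0,"dz":0,"rx":0,"ry":0,"rz":0,"claw":1},
    {"dx":-1,"dy":0,"dz":0,"rx":0,"ry":0,"rz":0,"claw":1},
    {"dx":0,"dy":2,"dz":0,"rx":0,"ry":0,"rz":0,"claw":1},
    {"dx":0,"dy":0,"dz":0,"rx":0,"ry":0,"rz":0,"claw":1},
    {"dx":0,"dy":0,"dz":0,"rx":0,"ry":0,"rz":0,"claw":1},
    {"dx":0,"dy":0,"dz":0,"rx":0,"ry":0,"rz":0,"claw":1},
  ],
)

```text
time: 23.35
eef_pos: [0.4568, -0.1523, 0.2684]
eef_rot: [-0.135, 1.567, 0.134]
force: [0.6, 0.1, 0.1]
finger_gap: 1.003
```

Run:
```python
import st
from h import *
im=get_image("side");cv2.imwrite("pics/s2.png",im);w=get_image("wrist")
o=np.zeros((420,740,3),np.uint8);o[:,:420]=cv2.resize(im[60:210,290:440],(420,420),interpolation=cv2.INTER_CUBIC);o[:,420:]=w[:,120:440];
cv2.imwrite("pics/s2c.png",o)
```

```text
TCP [ 0.4568 -0.1523  0.2684] F [0.6 0.1 0.1] center->panel 45.5 lat 3.8 cz 250.8 toolz deg 9.81 tilt [-0.4 -0.1] 23.35
```

Run:
```python
from panel import *
x=np.array([np.cos(np.radians(-80.23)),np.sin(np.radians(-80.23)),0]);y=np.array([-x[1],x[0],0])
c=np.array([.4616,-.1725,.1325])-.0008*y
cr=np.array([c+a*.025*x+b*.028*y+[0,0,e*.055] for a in(-1,1) for b in(-1,1) for e in(-1,1)])
for n in("wrist","side"):
    K,T,_=camT(n);q=(np.linalg.inv(T)@np.c_[cr,np.ones(8)].T)[:3];q=K@(q*np.array([[1],[-1],[-1]]));q=(q[:2]/q[2]).T
    get_image(n);print(n,"expected",q.min(0).round(0),q.max(0).round(0))
    for t in ["caddy_center","keyhole","bottle_center","tipbox_center","tuberack_center"]:
        print(t,[(np.round(r["rect"]).tolist(),round(r["score"],2)) for r in search_frame(n,t)][:4])
print(observe()["time"])
```

```text
wrist expected [243. 183.] [322. 275.]
caddy_center [([239.0, 183.0, 84.0, 95.0], 0.71)]
keyhole [([241.0, 185.0, 80.0, 92.0], 0.72)]
bottle_center []
tipbox_center [([293.0, 0.0, 136.0, 60.0], 0.96)]
tuberack_center [([476.0, 1.0, 84.0, 158.0], 0.65), ([244.0, 188.0, 78.0, 90.0], 0.4)]
side expected [343. 134.] [375. 184.]
caddy_center [([265.0, 256.0, 30.0, 50.0], 0.8), ([343.0, 137.0, 32.0, 45.0], 0.77), ([289.0, 299.0, 35.0, 53.0], 0.57)]
keyhole [([269.0, 255.0, 29.0, 50.0], 0.83), ([276.0, 353.0, 39.0, 56.0], 0.78), ([289.0, 299.0, 36.0, 53.0], 0.77), ([341.0, 140.0, 33.0, 43.0], 0.62)]
bottle_center [([204.0, 208.0, 35.0, 58.0], 0.96)]
tipbox_center [([270.0, 206.0, 54.0, 47.0], 0.84)]
tuberack_center [([196.0, 156.0, 73.0, 62.0], 0.74)]
24.05
```

Both cameras show the caddy hanging where expected, and the bystanders have not moved.

```bash
python3 -c "
from rig import *
close_job()"
```

```text
the job is handed in; nothing more can be done
```

The caddy is hanging on the screw, released, and I handed the job in at about 24 s of the 72 s. `close_job()` reports no verdict, so the result rests on my own checks.

**What I did:** I picked the caddy farthest from the base (0.55 m) and gripped it across its width. I used the wrist camera, looking through the keyhole, to line it up with the screw. I pressed it flat on the panel at about 4 N, then slid it down about 19 mm to the hard stop.

**Last checks:**
- **Home on the screw:** The upward force jumped from about 11 to 15.5 N over the last 0.2 mm, which I took as the hard stop. The wrist picture showed the head at the end of the slot, with no slip in the grip.
- **Forces:** The highest wrist force I saw was about 17 N. I have no reading of the contact force on the panel or screw themselves.
- **After release:** The picture around the keyhole was unchanged and the tool force was near zero. Both cameras then found the caddy within a few pixels of the expected hanging pose.
- **Bystanders:** The bottle, tip box and tube rack were all detected within about 2 pixels of where they started.

**What failed or disagreed:**
- **Screw position:** My first wrist-camera estimate was about 3 mm off sideways and 3 mm too high. The close look through the keyhole fixed the sideways error. The height only showed at the stop, and the 1.2 mm it was still off fitted within the hole's clearance.
- **Final picture:** I could not view it because the 12-picture limit was used up, so the last check used detector boxes only.

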